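Pack sample tins tight in a quick-release transit tray

TASK

Pack the round aluminium tins standing left of the tray for transport: pinch the two side buttons of the tray's end stop together, move the stop along the channel and let it lock in the pair of windows that suits the number of tins, and stand all the tins upright in one row between the end wall and the stop. Then push the wooden wedge, lying on the rails with its thin tip away from you and its flat face against the stop, from your side into the gap between the last tin and the stop until it is firmly jammed, and let go; leave the beaker, the green parts box and the brass fitting where they are.

Things in the scene. Friction and masses are not known exactly. Their poses are not given: they have to be found in the camera images.
- tray: tray fixed to the worktop: base plate 100 x 292 mm, 4 mm thick; channel 42 mm wide between two rails 9 mm thick (tops 18 mm above worktop); 34 mm high cross wall at the channel's +y end. Four pairs of latch windows in the rails, 17 mm long, 36 mm apart. Origin: centre of underside; x across the channel away from the robot, y along it towards the wall, z up; yaw within 0.25 rad of the world
- row_end (a point): middle of the wall's inner face, on the channel floor (4 mm above the worktop); the row of tins starts here and runs along tray -y
- slot2 (a point): on the channel floor, midway between the pair of latch windows for a row of 2 tins: with the stop locked here 2 tins and the wedge fill the channel between wall and stop
- slot3 (a point): on the channel floor, midway between the pair of latch windows for a row of 3 tins: with the stop locked here 3 tins and the wedge fill the channel between wall and stop
- slot4 (a point): on the channel floor, midway between the pair of latch windows for a row of 4 tins: with the stop locked here 4 tins and the wedge fill the channel between wall and stop
- slot5 (a point): on the channel floor, midway between the pair of latch windows for a row of 5 tins: with the stop locked here 5 tins and the wedge fill the channel between wall and stop
- stop: grey stop sliding in the channel: block 37 (x) x 40 (y) x 40 mm high, on it a tower 34 x 24 mm up to 73 mm with a black button on its -x and +x side. Each button's tongue (12 mm long in y, 3 to 8 mm up) locks into a rail window, play 2.5 mm in y; pinch both to slide it or lift it (20 mm clears the rails). Starts locked at slot2. 0.15-0.25 kg. Origin: centre of underside, axes as the tray's
- button_near (a joint): travel of the button on the robot's side (m): 0 out (locked), 0.007 fully pressed; spring 1 N at 0, 4.5 N at 0.007. Free of the rails at 0.005 or more, so press fully
- button_far (a joint): the same for the opposite button
- button_near_face (a point): middle of the outer face of the near button, 15 mm (y) x 18 mm high, 54 mm above the stop's underside; 54 mm between both faces when out, 40 mm when pressed in
- button_far_face (a point): the same for the far button
- wedge: wooden wedge, 98 mm long, 16 high, 0.04-0.09 kg. From above: thin tip (8 mm) at +x; -y face flat; +y face slopes, thickness growing 1 mm per 4 mm to 24 mm at 64 mm from the tip; last 34 mm at -x is a straight tail 24 mm thick, the part to grip; sole cut away 3 mm under the first 14 mm. Origin: underside, mid-length, 12 mm from the flat face. Lies right of the tray, tip away from the robot
- wedge_tip (a point): middle of the wedge's thin end, 8 mm above its sole
- wedge_tail (a point): middle of the wedge's tail, 32 mm behind the origin, 8 mm above its sole
- tin1: closed aluminium sample tin: upright cylinder 36 mm in diameter, 46 mm high, with a knurled lid (the upper 13 mm), 0.06 kg; origin: centre of its underside, z up. Stands on the worktop to the left of the tray; three to five of the five tins are there, the rest absent (None)
- tin2: closed aluminium sample tin: upright cylinder 36 mm in diameter, 46 mm high, with a knurled lid (the upper 13 mm), 0.06 kg; origin: centre of its underside, z up. Stands on the worktop to the left of the tray; three to five of the five tins are there, the rest absent (None)
- tin3: closed aluminium sample tin: upright cylinder 36 mm in diameter, 46 mm high, with a knurled lid (the upper 13 mm), 0.06 kg; origin: centre of its underside, z up. Stands on the worktop to the left of the tray; three to five of the five tins are there, the rest absent (None)
- tin4: closed aluminium sample tin: upright cylinder 36 mm in diameter, 46 mm high, with a knurled lid (the upper 13 mm), 0.06 kg; origin: centre of its underside, z up. Stands on the worktop to the left of the tray; three to five of the five tins are there, the rest absent (None)
- tin5: closed aluminium sample tin: upright cylinder 36 mm in diameter, 46 mm high, with a knurled lid (the upper 13 mm), 0.06 kg; origin: centre of its underside, z up. Stands on the worktop to the left of the tray; three to five of the five tins are there, the rest absent (None)
- beaker: small beaker, 45 mm wide, 58 mm high, origin under its centre; bystander
- ferrule_box: small green parts box, 44 x 54 x 24 mm, origin under its centre; bystander
- fitting: brass tee fitting, 32 x 46 x 18 mm, origin under its centre; bystander
Things that resemble listed ones, but are neither listed nor needed, are in the scene too. Leave any blue, orange or turquoise look-alike of the tin1 alone.

How it is judged (in metres and radians):
On the way, in this order (a step that is already met when the one before it is completed fails the run):
1. the stop is moved along the channel or lifted with both of its buttons pinched in (value of joint each of button_near, button_far above 0.0045 m and distance of stop from where it was at the start of the episode above 0.012 m), for 0.1 s.
2. all tins stand in the channel and the stop is locked behind them (x of tin1 in the frame of tray between -0.007 and 0.007 m and y of tin1 in the frame of tray between -0.065 and 0.124 m and z of tin1 in the frame of tray between 0 and 0.009 m and angle between each of tin1, tin2, tin3, tin4, tin5's own z axis and vertical below 0.15 rad and x of tin2 in the frame of tray between -0.007 and 0.007 m and y of tin2 in the frame of tray between -0.065 and 0.124 m and z of tin2 in the frame of tray between 0 and 0.009 m and x of tin3 in the frame of tray between -0.007 and 0.007 m and y of tin3 in the frame of tray between -0.065 and 0.124 m and z of tin3 in the frame of tray between 0 and 0.009 m and x of tin4 in the frame of tray between -0.007 and 0.007 m and y of tin4 in the frame of tray between -0.065 and 0.124 m and z of tin4 in the frame of tray between 0 and 0.009 m and x of tin5 in the frame of tray between -0.007 and 0.007 m and y of tin5 in the frame of tray between -0.065 and 0.124 m and z of tin5 in the frame of tray between 0 and 0.009 m and value of joint each of button_near, button_far below 0.0035 m and angle between stop's own z axis and vertical below 0.12 rad and z of stop in the frame of tray between -0.001 and 0.01 m and x of stop in the frame of tray between -0.006 and 0.006 m), for 0.2 s.
At the end, for the whole second after the job is handed in: All tins present stand upright in the channel between wall and wedge; the stop is locked, both buttons out (under 3.5 mm); the wedge lies level on the rails, tip 18 to 70 mm past the channel's middle, at rest and jammed: over 0.5 N on the stop and on a tin (all of step 2 and x of wedge_tip in the frame of tray between 0.018 and 0.07 m and x of wedge_tail in the frame of tray between -0.095 and -0.022 m and z of wedge in the frame of tray between 0.008 and 0.028 m and angle between wedge's own z axis and vertical below 0.12 rad and contact force between wedge and stop above 0.5 N and (contact force between wedge and tin1 above 0.5 N or contact force between wedge and tin2 above 0.5 N or contact force between wedge and tin3 above 0.5 N or contact force between wedge and tin4 above 0.5 N or contact force between wedge and tin5 above 0.5 N) and linear speed of wedge below 0.01 m/s and y of each of tin1, tin2, tin3, tin4, tin5 in the frame of wedge above 0.01 m); the robot touches nothing.
It fails at once if a bystander (beaker, green parts box, brass fitting) is moved more than 25 mm (distance of any of beaker, ferrule_box, fitting from where it was at the start of the episode above 0.025 m).
Of tin1, tin2, tin3, tin4, tin5 only 3 to 5 are there at a start; the rules pass over those that are not, and their reading is None.
At some moment in a run one of wedge may be knocked a few centimetres aside while the robot is not near it.
Once in a run the grip may slacken for a moment while it holds something.
It also fails if it takes over 208 s, if anything falls off the work surface, if the arm or the gripper's body presses on something with over 40 N, if the wrist force passes 120 N, or if a joint passes its speed limit or range.

ROBOT

A 7-joint arm with a two-finger parallel gripper is mounted at the origin on a cart in front of the work surface, level with it; the furniture and walls round the work are solid. World frame = base frame: x ahead of the robot, y to its left, z up, the work surface at z = 0. Lengths are in m, angles in degrees, forces in N, time in s.
With the tool pointing down it reaches from about 0.4 to 0.75 m from the base axis. Payload 19.5 kg.
Tool frame: the origin (TCP) lies at the very end of the fingers, on their centre line; the grasp point (between the pads) lies 19 mm behind it (grip_depth is the distance from the TCP to the grasp point, in m); z points along the fingers, y is the line along which they close (so a half turn about z gives the same grasp; the last joint's range is limited). The gripper opens to 85 mm and grips with 20 to 120 N. Pads are 22 mm wide; open, the fingers measure 114 mm over their backs; the gripper's body (76 mm by 85 mm) begins 54 mm behind the grasp point. The pads swing forward as they close: fully open they stand 13 mm farther back than shut.
Start: joints at [62.298, 40.479, -1.581, 85.061, 1.261, 54.483, -4.326], TCP at [0.246, -0.52, 0.202] pointing down, gripper open.
Joint ranges: [-155.06, 155.06], [-18.47, 123.98], [-90, 86.84], [0, 140.48], [-83.41, 263.41], [0, 116], [-161.91, 161.91]. Speed limits (degrees/s): [108.29, 108.29, 147.25, 147.25, 172.46, 172.46, 172.46].

INTERFACE

Orientations are given as a 3x3 rotation matrix whose columns are the frame's x, y, z axes.
In Python, from bench import * gives the robot as it stands.
- The arm moves only by the shell command python3 -m inch 'ROWS'. ROWS is JSON, a list of rows, each a list of 7 numbers: the finger opening in mm, from 0 to 85.4, then the shift along the tool's x, y, z in mm, then the turn, a rotation vector about the tool's x, y, z in rad. A call has 1 to 12 rows; each row is the pose to reach, as a shift and turn from the pose commanded when the call began, along the tool's axes at that moment; what a row does not reach only later rows make up. A row lasts 1/8 s, in which the tool goes at most 62.5 mm and 10.7 degrees, less where a joint would pass 70% of its speed; a pose out of reach is approached as far as the arm can. A call with a gripper value outside its range is refused whole. The fingers move at their own pace and stop on an object; the grip force is fixed at half the most. Time passes only in rows, so rows that repeat a pose let the fingers close. It gives the time, the measured TCP pose, the force, the opening and the grip force at its end, in the units of the state.
- sense(): the state, without advancing time (a new reading comes with each control period).
- grab_frame(name): name is "scene" or "top" or "wrist"; returns a dict with "img" (400x640x3 uint8, red, green, blue), "fx", "fy", "cx", "cy" (pixels), "rvec" (rotation vector, rad) and "tvec" (3), from world to camera coordinates, as OpenCV has them. Camera axes: x right, y down, z forward; pixel columns grow to the right and rows downward; lengths in m; the calibration is good to about 2 mm. A picture is of the moment at which its call begins. There is no depth.
- sign_off(): hands the job in; it is judged then, once.
The state is a dict: "time_s": time; "q": joint angles; "qvel": joint speeds; "effort": joint torques, N m; "tcp_pos": TCP position; "ee_rot": TCP orientation; "ft_force": force on the tool from outside, world axes, zero at the start; "moment": the same for the moment, N m; "gripper_width": opening from 0.0 (shut) to 1.0 (fully open); "grasp_force": force on a finger pad.
Only numpy, scipy, OpenCV 4.12 (cv2) and the standard library are available. Lean on these libraries where they do the work, as an engineer would, in place of code of your own. Each camera call takes 0.05 s, during which the arm holds its last target. There are 200 camera calls.

## Working session

There is one attempt and no reset: what is moved stays moved. The work goes in short steps, Python scripts to look and compute and a shell command to move; the robot and the scene stay as the last step left them, time stands still between calls to the robot, and variables do not carry over. Pictures are saved under pics/ and viewed, at most 14 in all, crops included, and the job is handed in when it is done.

```bash
mkdir -p pics; ls; cat > h.py <<'E'
import numpy as np, cv2
from bench import *
def cam(n):
    f=grab_frame(n); f['R']=cv2.Rodrigues(np.array(f['rvec'],float))[0]; f['t']=np.array(f['tvec'],float).ravel(); return f
def w(f,u,v,z):
    d=f['R'].T@np.array([(u-f['cx'])/f['fx'],(v-f['cy'])/f['fy'],1]); c=-f['R'].T@f['t']
    return c+d*(z-c[2])/d[2]
def p(f,X):
    q=f['R']@np.array(X)+f['t']; return np.array([f['fx']*q[0]/q[2]+f['cx'],f['fy']*q[1]/q[2]+f['cy']])
def save(f,n): cv2.imwrite('pics/'+n+'.png',f['img'][:,:,::-1])
def tool(tgt,yaw=None):
    s=sense(); R=np.array(s['ee_rot']); d=R.T@(np.array(tgt)-np.array(s['tcp_pos']))*1000
    return d.round(1)
E
python3 - <<'E'
from h import *
import pickle
for n in('scene','top'):
    f=cam(n); save(f,n+'0'); pickle.dump(f,open(n+'.pkl','wb'))
    print(n,(-f['R'].T@f['t']).round(3),f['fx'])
s=sense();print(s)
E
```

```text
pics
scene [0.08  0.612 0.794] 407.1978977760438
top [0.443 0.015 1.32 ] 432.60719804458506
{'time_s': 0.1, 'q': array([62.29637535, 40.50936488, -1.58341494, 85.07992967,  1.25950324,
       54.48304323, -4.32514764]), 'qvel': array([-0.00470775, -0.12805796,  0.04719105, -0.06660213, -0.02817072,
       -0.03682887, -0.02157864]), 'effort': array([ 9.47058033e-04, -8.84299636e+01,  1.23603534e+00, -2.36451960e+01,
        1.69740280e-02,  5.15933905e-03, -4.67934137e-05]), 'tcp_pos': array([ 0.24576509, -0.51954873,  0.20149138]), 'ee_rot': array([[ 9.03968841e-01,  4.27598133e-01, -4.12951551e-04],
       [ 4.27598332e-01, -9.03968425e-01,  8.68041838e-04],
       [-2.12209365e-06, -9.61260169e-04, -9.99999538e-01]]), 'ft_force': array([-0.40899693,  0.09952582, -1.18750481]), 'moment': array([-0.00184736, -0.02162536,  0.01382642]), 'grasp_force': 0.0, 'gripper_width': 1.0017612198233303}
```

View pics/top0.png

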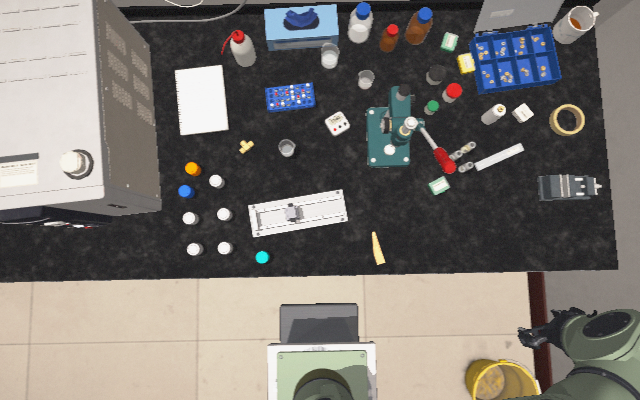

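View pics/scene0.png

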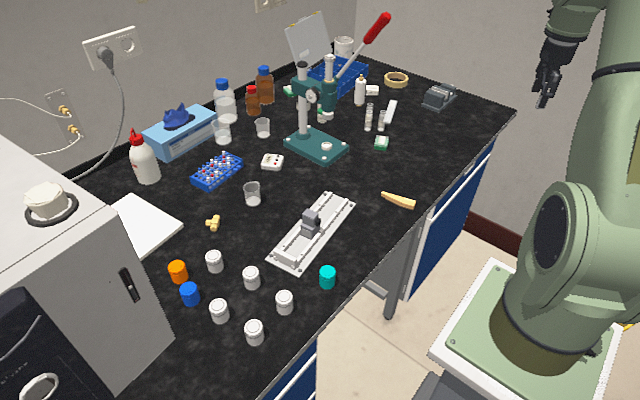

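Top view: five white tins at about (217,181), (190,218), (224,214), (194,249) and (224,248). The tray runs from (249,206) to (348,219), with the stop near (292,213). The wedge's tip is at (375,233) and its tail at (380,263).

```bash
python3 - <<'E'
from h import *
import pickle
f=pickle.load(open('top.pkl','rb')); im=f['img']
m=(im.min(2)>150).astype(np.uint8)
g=cv2.connectedComponentsWithStats(m)
for i in range(1,g[0]):
    x,y,W,H,A=g[2][i]
    if 150<x<400 and 165<y<270 and A>25: print(i,x,y,W,H,A,'w46',w(f,*g[3][i],.046)[:2].round(4))
c=[(249,206),(343,190.5),(348,219.5),(254,236.5)]
C=np.array([w(f,*q,.004)[:2] for q in c]);print(C.round(4),C.mean(0).round(4))
d=(C[0]+C[3]-C[1]-C[2])/2;print('ydir',d, np.degrees(np.arctan2(-d[0],d[1])))
for n,q,z in(('stop',(292,213),.073),('tip',(375,233),.01),('tail',(380,263),.016)): print(n,w(f,*q,z).round(3))
crop=cv2.resize(im[160:280,170:410],None,fx=3.3,fy=3.3,interpolation=cv2.INTER_CUBIC)
cv2.imwrite('pics/c1.png',crop[:,:,::-1])
E
```

```text
121 209 175 13 12 121 w46 [0.638  0.3049]
129 248 189 100 48 2905 w46 [0.5362 0.0605]
132 217 208 13 12 123 w46 [0.5382 0.2811]
133 183 212 12 12 119 w46 [0.5285 0.3831]
142 372 232 13 33 159 w46 [ 0.4205 -0.1697]
143 187 243 13 12 123 w46 [0.4371 0.3688]
144 218 242 12 12 121 w46 [0.4385 0.2795]
[[ 0.563   0.2106]
 [ 0.6044 -0.0777]
 [ 0.5153 -0.0903]
 [ 0.4699  0.1959]] [0.5381 0.0596]
ydir [-0.04343796  0.28724654] 8.59922004744682
stop [0.534 0.076 0.073]
tip [ 0.473 -0.17   0.01 ]
tail [ 0.383 -0.181  0.016]
```

View pics/c1.png

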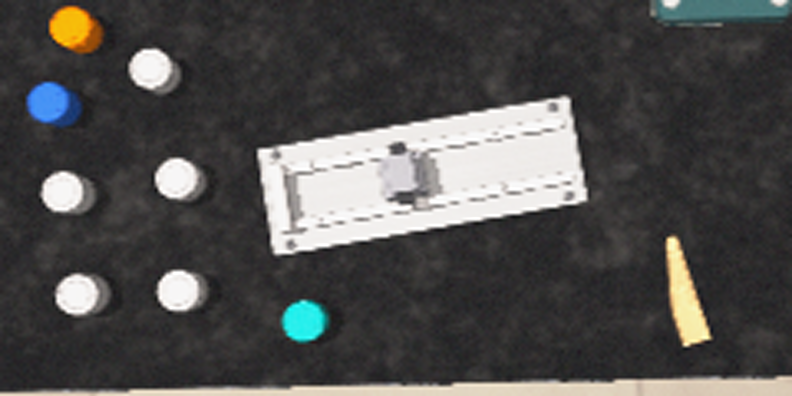

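```bash
python3 - <<'E'
from h import *
print(tool([.53,.078,.24]))
E
```

```text
[ 512.5 -418.7  -38.1]
```

```bash
python3 -m inch '[[85,43,-35,-38,0,0,-0.1],[85,86,-70,-38,0,0,-0.21],[85,128,-105,-38,0,0,-0.32],[85,171,-140,-38,0,0,-0.43],[85,213,-174,-38,0,0,-0.53],[85,256,-209,-38,0,0,-0.64],[85,300,-244,-38,0,0,-0.75],[85,342,-279,-38,0,0,-0.85],[85,384,-314,-38,0,0,-0.96],[85,427,-349,-38,0,0,-1.07],[85,470,-384,-38,0,0,-1.17],[85,512,-419,-38,0,0,-1.279]]'
python3 -m inch '[[85,0,0,0,0,0,0],[85,0,0,0,0,0,0]]'
python3 - <<'E'
from h import *
import pickle
f=cam('wrist'); save(f,'w1'); pickle.dump(f,open('w1.pkl','wb'))
print((-f['R'].T@f['t']).round(3),f['fx'],sense()['tcp_pos'],sense()['q'].round(1))
E
```

```text
time_s: 1.6
tcp_pos: [0.53, 0.0796, 0.2398]
ee_rot: [[-0.153, 0.988, -0.0], [0.988, 0.153, -0.0], [-0.0, -0.0, -1.0]]
ft_force: [0.8, -0.8, -0.3]
gripper_width: 0.995
grasp_force: 0.0
time_s: 1.85
tcp_pos: [0.5293, 0.0773, 0.2396]
ee_rot: [[-0.149, 0.989, -0.001], [0.989, 0.149, -0.001], [-0.0, -0.001, -1.0]]
ft_force: [0.7, -0.0, 0.6]
gripper_width: 0.995
grasp_force: 0.0
[0.516 0.16  0.412] 309.2903081028259 [0.52930738 0.0769043  0.2397874 ] [ -0.6  35.3 -20.6  89.6  13.9  57.7 -16.7]
```

View pics/w1.png

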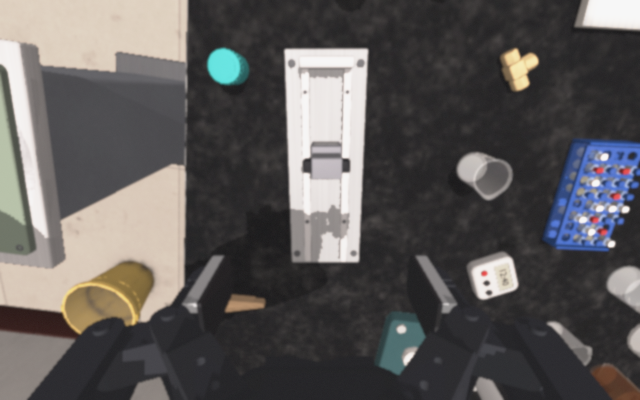

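The wrist view shows the tray's corners at (285,49), (368,49), (359,262) and (292,262), the stop's tower top around (326,166), and its buttons at (305,166) and (348,166).

```bash
cat >> h.py <<'E'
def edges(f,x0,x1,y0,y1,k):
    return cv2.resize(f['img'][y0:y1,x0:x1],None,fx=k,fy=k,interpolation=cv2.INTER_CUBIC)[:,:,::-1]
E
python3 - <<'E'
from h import *
import pickle
f=pickle.load(open('w1.pkl','rb'))
C=np.array([w(f,*q,.004)[:2] for q in[(284.5,48.5),(368,48.5),(359.5,262.5),(292,262.5)]])
print(C.round(4),C.mean(0).round(4)); d=C[0]+C[1]-C[2]-C[3]; print(np.degrees(np.arctan2(-d[0],d[1])),np.linalg.norm(C[0]-C[3]),np.linalg.norm(C[0]-C[1]))
a=w(f,305,166,.058);b=w(f,348.5,166,.058);print(a,b,np.linalg.norm(a-b),(a+b)/2)
for q in[(310,155),(342,155),(343,178),(310,178)]: print(w(f,*q,.077))
cv2.imwrite('pics/c2.png',cv2.resize(f['img'][40:270,275:375],None,fx=2.6*2,fy=2.6,interpolation=cv2.INTER_CUBIC)[:,:,::-1])
E
```

```text
[[ 0.4677  0.1996]
 [ 0.5667  0.2146]
 [ 0.6126 -0.0747]
 [ 0.5121 -0.0899]] [0.5398 0.0624]
8.880270262991091 0.29294689130899054 0.10013631125762264
[0.51198079 0.07351722 0.058     ] [0.56235383 0.08113595 0.058     ] 0.05094594196725329 [0.53716731 0.07732659 0.058     ]
[0.51592649 0.09119143 0.077     ]
[0.55058485 0.09643383 0.077     ]
[0.55621974 0.070861   0.077     ]
[0.51958766 0.06532108 0.077     ]
```

View pics/c2.png

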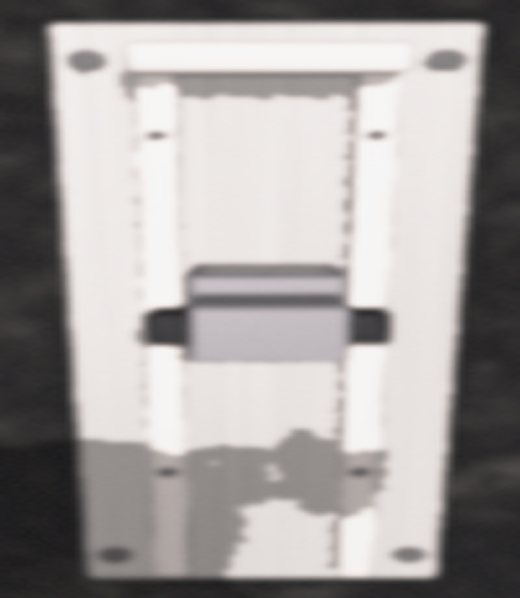

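```bash
python3 -m inch '[[80,0,3,55,0,0,0],[80,1,7.3,110,0,0,0],[80,1,7.3,150,0,0,0],[76,1,7.3,180,0,0,0.003],[76,1,7.3,202,0,0,0.003],[76,1,7.3,202,0,0,0.003],[60,1,7.3,202,0,0,0.003],[50,1,7.3,202,0,0,0.003],[36,1,7.3,202,0,0,0.003],[36,1,7.3,202,0,0,0.003],[36,1,7.3,202,0,0,0.003],[36,1,7.3,202,0,0,0.003]]'; python3 - <<'E'
from h import *
import pickle
f=cam('wrist'); save(f,'w2'); pickle.dump(f,open('w2.pkl','wb'))
print((-f['R'].T@f['t']).round(3),sense()['tcp_pos'])
E
```

```text
time_s: 3.4
tcp_pos: [0.5366, 0.08, 0.0379]
ee_rot: [[-0.146, 0.989, -0.0], [0.989, 0.146, 0.0], [0.0, -0.0, -1.0]]
ft_force: [0.9, -0.1, -0.5]
gripper_width: 0.421
grasp_force: 0.0
[0.523 0.162 0.21 ] [0.53663042 0.08000165 0.03791999]
```

View pics/w2.png

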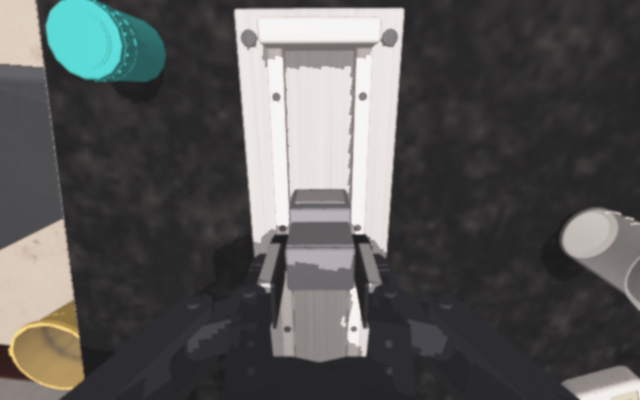

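```bash
python3 - <<'E'
from h import *
import pickle
s=sense();print(s['gripper_width'],s['grasp_force'])
f=pickle.load(open('w2.pkl','rb'))
cv2.imwrite('pics/c3.png',edges(f,240,400,180,330,4.5)[:590])
E
```

```text
0.42203369300085314 0.0
```

View pics/c3.png

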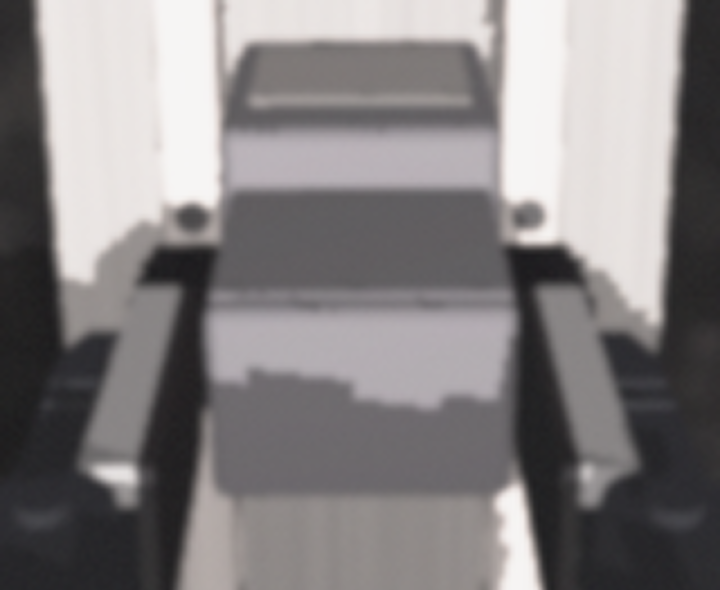

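The fingers straddle the tower (top edge around (320,235)) with no force registered, so I'll close further.

```bash
python3 -m inch '[[20,0,0,0,0,0,0],[20,0,0,0,0,0,0],[20,0,0,0,0,0,0]]'
```

```text
time_s: 3.82
tcp_pos: [0.5368, 0.08, 0.0382]
ee_rot: [[-0.146, 0.989, 0.0], [0.989, 0.146, 0.0], [0.0, 0.0, -1.0]]
ft_force: [-0.1, -0.8, 6.4]
gripper_width: 0.376
grasp_force: 59.0
```

```bash
python3 -m inch '[[20,-2,0,0,0,0,0],[20,-4,0,0,0,0,0],[20,-7,0,0,0,0,0],[20,-7,0,0,0,0,0]]'
```

```text
time_s: 4.32
tcp_pos: [0.5381, 0.0746, 0.0387]
ee_rot: [[-0.147, 0.989, 0.002], [0.989, 0.147, 0.002], [0.002, 0.002, -1.0]]
ft_force: [-3.4, 7.4, 14.3]
gripper_width: 0.372
grasp_force: 62.7
```

```bash
python3 -m inch '[[20,0,0,-2,0,0,0],[20,-3,0,-2,0,0,0],[20,-6,0,-2,0,0,0],[20,-9,0,-2,0,0,0],[20,-12,0,-2,0,0,0],[20,-12,0,-2,0,0,0]]';  python3 - <<'E'
from h import *
import pickle
f=cam('wrist'); save(f,'w3'); pickle.dump(f,open('w3.pkl','wb'))
cv2.imwrite('pics/c4.png',edges(f,210,430,170,330,3.6))
E
```

```text
time_s: 5.08
tcp_pos: [0.5389, 0.0651, 0.0397]
ee_rot: [[-0.149, 0.989, -0.001], [0.989, 0.149, 0.005], [0.005, 0.0, -1.0]]
ft_force: [-4.0, 20.5, -6.3]
gripper_width: 0.372
grasp_force: 60.4
```

View pics/c4.png

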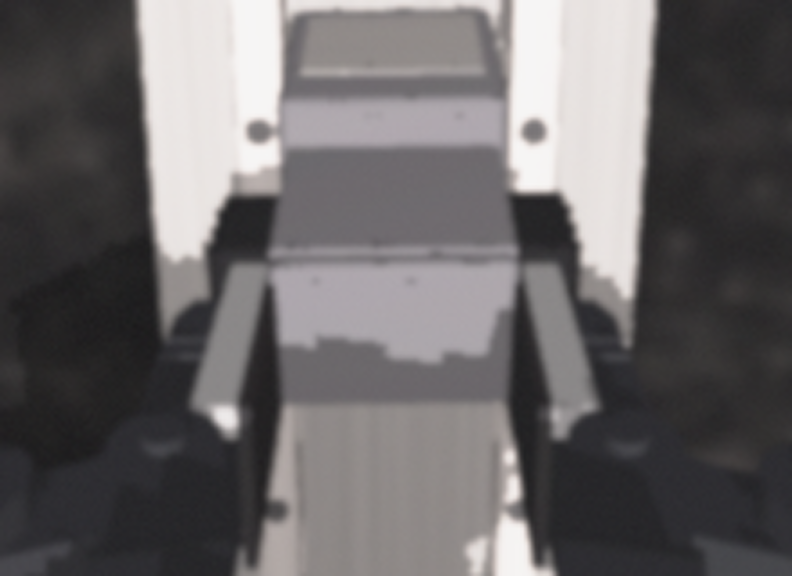

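```bash
python3 - <<'E'
from h import *
import pickle
for n,P in(('w2',[(288,222),(350,222),(285.5,246),(354,246)]),('w3',[(287.5,211),(349.5,211),(284.5,239),(353.5,239)])):
    f=pickle.load(open(n+'.pkl','rb'))
    for z in (.077,.087):
        X=np.array([w(f,*q,z)[:2] for q in P]); print(n,z,X.round(4).tolist(),X.mean(0).round(4),np.linalg.norm(X[0]-X[1]),np.linalg.norm(X[2]-X[3]),np.linalg.norm(X[0]-X[2]))
    print((-f['R'].T@f['t']).round(3),[p(f,(.5368,y,.038)).round(0).tolist() for y in(.08,.065)],'btn',[p(f,np.array([.5365,.0795,z])+.027*np.array([-.989,-.15,0])).round(0).tolist() for z in(.049,.067)])
E
```

```text
w2 0.077 [[0.5173, 0.1022], [0.5461, 0.1065], [0.5176, 0.0895], [0.5502, 0.0943]] [0.5328 0.0981] 0.029061634887914252 0.03300816564433507 0.01269140370938938
w2 0.087 [[0.5178, 0.1067], [0.5443, 0.1107], [0.518, 0.095], [0.5482, 0.0995]] [0.5321 0.1029] 0.02687919844905907 0.03052935728548674 0.011738319616824736
[0.523 0.162 0.21 ] [[321.0, 233.0], [318.0, 255.0]] btn [[274.0, 243.0], [270.0, 259.0]]
w3 0.077 [[0.5186, 0.0917], [0.5474, 0.096], [0.5189, 0.077], [0.5519, 0.082]] [0.5342 0.0867] 0.029112387362873214 0.033431047783666776 0.014680941180902187
w3 0.087 [[0.5191, 0.0958], [0.5457, 0.0998], [0.5193, 0.0822], [0.5499, 0.0868]] [0.5335 0.0911] 0.026961327004808782 0.030960889609428215 0.013596193640286969
[0.525 0.146 0.212] [[321.0, 209.0], [318.0, 232.0]] btn [[274.0, 217.0], [269.0, 231.0]]
```

Correction: the surface at rows 222–246 was the tower's front face, so the tower top lies below it. The stop has moved about 12 mm, so the pinch works. I'll keep sliding.

```bash
python3 -m inch '[[20,-5,0,0,0,0,0],[20,-10,0,0,0,0,0],[20,-15,0,0,0,0,0],[20,-20,0,0,0,0,0],[20,-20,0,0,0,0,0]]'
```

```text
time_s: 5.75
tcp_pos: [0.5415, 0.0485, 0.0396]
ee_rot: [[-0.151, 0.989, -0.001], [0.989, 0.151, 0.009], [0.009, 0.001, -1.0]]
ft_force: [-7.4, 39.0, -6.9]
gripper_width: 0.355
grasp_force: 59.7
```

```bash
 python3 - <<'E'
from h import *
import pickle
f=cam('wrist'); pickle.dump(f,open('w4.pkl','wb'))
g=cam('scene');pickle.dump(g,open('s4.pkl','wb'))
a=edges(f,210,430,150,330,3.3)
c=p(g,[.54,.06,.04]);print(c)
x,y=int(c[0]),int(c[1])
b=edges(g,x-45,x+45,y-65,y+65,594/130)
a=a[:594];h=max(a.shape[0],b.shape[0]);
o=np.zeros((h,800,3),np.uint8); a=cv2.resize(a,(400,327)); o[:327,:400]=a; b=b[:, :400]; o[:b.shape[0],400:400+b.shape[1]]=b
cv2.imwrite('pics/c5.png',o[:600])
E
```

```text
[313.67056378 219.02147434]
```

View pics/c5.png

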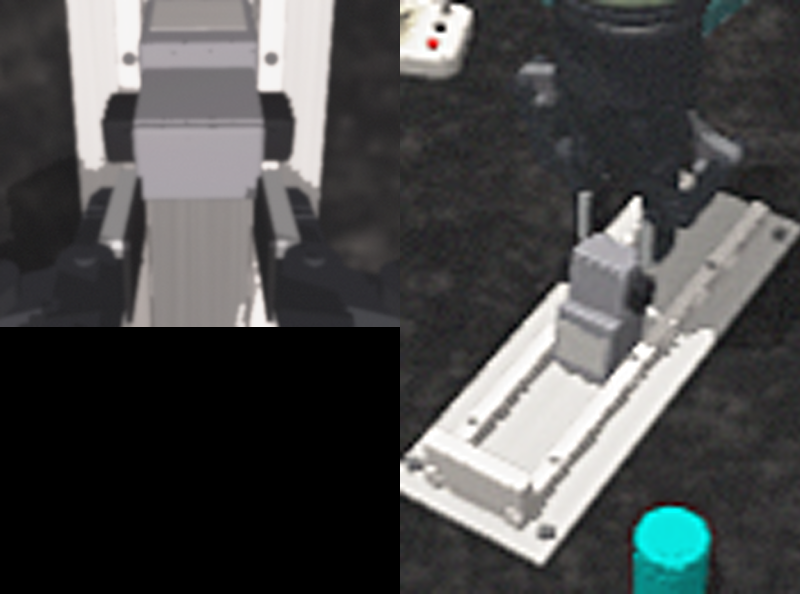

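The wrist view now shows both buttons sticking out at (120,128) and (278,128), with the fingers slid off behind them at (120,210).

```bash
 python3 - <<'E'
from h import *
import pickle
f=pickle.load(open('w4.pkl','rb'))
P=[(285.4,218.8),(354.2,218.8),(287.5,259),(350.5,259)]
X=np.array([w(f,*q,.077) for q in P]);print(X.round(4),X.mean(0).round(4))
print((-f['R'].T@f['t']).round(4))
# buttons: face ends
for q in [(266,213),(372,213)]: print(w(f,*q,.06))
for n in('w2','w3'):
    f=pickle.load(open(n+'.pkl','rb')); print(n,[w(f,*q,.077).round(4) for q in([(285.5,247),(354,247),(288,290),(352,290)] if n=='w2' else [(284.5,239),(353.5,239),(287,282),(352,282)])])
    
E
```

```text
[[0.5206 0.0708 0.077 ]
 [0.5528 0.0757 0.077 ]
 [0.5242 0.0496 0.077 ]
 [0.5551 0.0543 0.077 ]] [0.5382 0.0626 0.077 ]
[0.5276 0.1292 0.2126]
[0.50921118 0.06524056 0.06      ]
[0.56471085 0.07372327 0.06      ]
w2 [array([0.5177, 0.089 , 0.077 ]), array([0.5503, 0.0938, 0.077 ]), array([0.5217, 0.0648, 0.077 ]), array([0.5538, 0.0696, 0.077 ])]
w3 [array([0.5189, 0.077 , 0.077 ]), array([0.5519, 0.082 , 0.077 ]), array([0.5229, 0.0531, 0.077 ]), array([0.5556, 0.058 , 0.077 ])]
```

```bash
 python3 - <<'E'
from h import *
import pickle
X=np.array([-.149,.989,0]);Y=np.array([.989,.149,0])
for n,T,h,q in(('w1',[.5293,.0769,.2398],.0425,'tips (222,257),(415,257)'),('w2',[.5366,.080,.0379],.018,'strip end 243, x 277/361'),('w4',[.5415,.0485,.0396],.016,'strip end r~241,x 276?')):
    f=pickle.load(open(n+'.pkl','rb'));print(n,q)
    for dz in(0,.013,.02,.03,.04):
        print(dz,[p(f,np.array(T)+s*Y*h+X*.011+[0,0,dz]).round(0).tolist() for s in(-1,1)])
E
```

```text
w1 tips (222,257),(415,257)
0 [[250.0, 217.0], [392.0, 218.0]]
0.013 [[246.0, 227.0], [397.0, 227.0]]
0.02 [[243.0, 232.0], [400.0, 232.0]]
0.03 [[238.0, 240.0], [405.0, 241.0]]
0.04 [[233.0, 250.0], [410.0, 250.0]]
w2 strip end 243, x 277/361
0 [[291.0, 217.0], [351.0, 217.0]]
0.013 [[289.0, 226.0], [353.0, 226.0]]
0.02 [[288.0, 231.0], [355.0, 231.0]]
0.03 [[286.0, 240.0], [357.0, 239.0]]
0.04 [[284.0, 249.0], [359.0, 249.0]]
w4 strip end r~241,x 276?
0 [[295.0, 217.0], [348.0, 217.0]]
0.013 [[293.0, 225.0], [350.0, 225.0]]
0.02 [[292.0, 231.0], [351.0, 231.0]]
0.03 [[290.0, 239.0], [353.0, 239.0]]
0.04 [[289.0, 248.0], [355.0, 248.0]]
```

```bash
 python3 - <<'E'
from h import *
import pickle
for n,r in(('w1',(142,153,155,178)),('w2',(208.4,222,247,290)),('w3',(197,211,239,282)),('w4',(173,186,218.8,259))):
    f=pickle.load(open(n+'.pkl','rb'));print(n,[w(f,320,a,z)[1].round(4) for a,z in zip(r,(.044,.044,.077,.077))])
a=pickle.load(open('w4.pkl','rb'))
cv2.imwrite('pics/c6.png',edges(a,230,410,150,290,4.2))
E
```

```text
w1 [np.float64(0.1017), np.float64(0.0886), np.float64(0.0928), np.float64(0.067)]
w2 [np.float64(0.0985), np.float64(0.09), np.float64(0.0914), np.float64(0.0672)]
w3 [np.float64(0.0897), np.float64(0.0812), np.float64(0.0796), np.float64(0.0556)]
w4 [np.float64(0.0871), np.float64(0.0796), np.float64(0.0733), np.float64(0.052)]
```

View pics/c6.png

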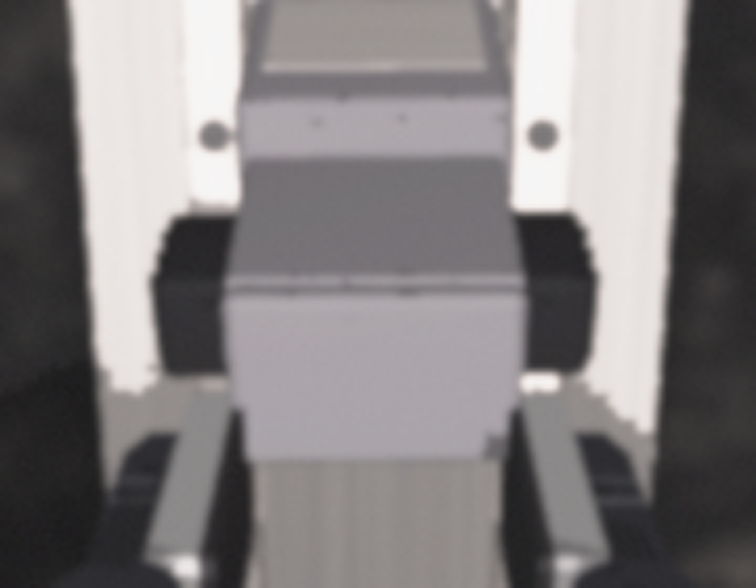

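The stop is tilted but still locked: its top moved 17 mm and its block 11 mm. The fingers must have gripped the tower above the buttons, so the fingertips end higher than I assumed. I'll release and check the tip geometry.

```bash
python3 -m inch '[[60,0,0,0,0,0,0],[80,0,0,0,0,0,0],[80,0,0,0,0,0,0],[80,20,0,-40,0,0,0],[60,40,0,-100,0,0,0],[40,40,0,-100,0,0,0],[20,40,0,-100,0,0,0],[0,40,0,-100,0,0,0],[0,40,0,-100,0,0,0],[0,40,0,-100,0,0,0],[0,40,0,-100,0,0,0]]';  python3 - <<'E'
from h import *
import pickle
f=cam('wrist'); pickle.dump(f,open('w5.pkl','wb'))
s=sense();T=s['tcp_pos'];R=s['ee_rot']; im=f['img'].copy();print(s['gripper_width'],T)
for dx in(-.011,0,.011):
    q=p(f,T+R[:,0]*dx);print(q); cv2.circle(im,(int(q[0]),int(q[1])),1,(255,0,0),-1)
f['img']=im;cv2.imwrite('pics/c7.png',edges(f,200,440,130,330,3))
E
```

```text
time_s: 7.22
tcp_pos: [0.5364, 0.0809, 0.1397]
ee_rot: [[-0.146, 0.989, -0.0], [0.989, 0.146, 0.0], [0.0, -0.0, -1.0]]
ft_force: [0.4, 0.5, -0.1]
gripper_width: 0.001
grasp_force: 0.0
-0.003241196602664585 [0.53644367 0.08096742 0.13979875]
[321.02631181 249.20633147]
[321.07749132 233.2593489 ]
[321.13062056 216.70485519]
```

View pics/c7.png

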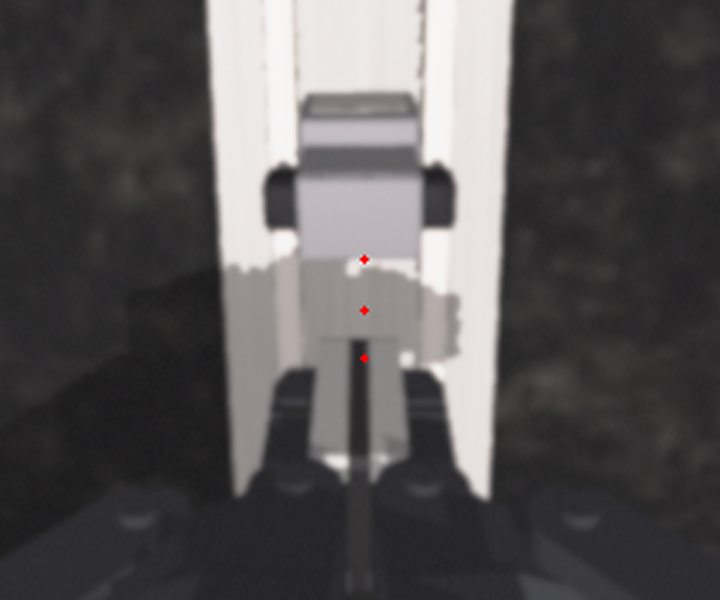

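```bash
python3 - <<'E'
from h import *
import pickle
f=pickle.load(open('w5.pkl','rb'))
X=np.array([w(f,*q,.077) for q in[(299.5,188),(340,188),(300.5,216),(339.5,216)]]);print(X.round(4),X.mean(0).round(4))
b=np.array([w(f,*q,.067) for q in[(289,196),(351,196)]]);print(b, np.linalg.norm(b[0]-b[1]),'tool',tool(list(X.mean(0)[:2])+[.085]))
E
```

```text
[[0.5185 0.0877 0.077 ]
 [0.5504 0.0925 0.077 ]
 [0.5223 0.0639 0.077 ]
 [0.554  0.0686 0.077 ]] [0.5363 0.0782 0.077 ]
[[0.51047232 0.07624754 0.067     ]
 [0.56184154 0.08388572 0.067     ]] 0.05193397879865108 tool [-2.7 -0.5 54.8]
```

```bash
(python3 -m inch '[[0,-2.7,-0.5,25,0,0,0],[0,-2.7,-0.5,50,0,0,0],[0,-2.7,-0.5,58,0,0,0],[0,-2.7,-0.5,60,0,0,0]]'
python3 -m inch '[[0,0,0,2,0,0,0],[0,0,0,4,0,0,0],[0,0,0,4,0,0,0]]'
python3 -m inch '[[0,0,0,2,0,0,0],[0,0,0,4,0,0,0],[0,0,0,4,0,0,0]]') | egrep 'tcp|ft_f'
```

```text
tcp_pos: [0.5364, 0.0784, 0.0801]
ft_force: [-0.3, -0.4, 0.1]
tcp_pos: [0.5364, 0.0782, 0.0761]
ft_force: [0.1, 0.6, -0.7]
tcp_pos: [0.5363, 0.0782, 0.0717]
ft_force: [0.7, -0.5, -0.0]
```

```bash
(python3 -m inch '[[0,0,0,2,0,0,0],[0,0,0,4,0,0,0],[0,0,0,4,0,0,0]]'
python3 -m inch '[[0,0,0,2,0,0,0],[0,0,0,4,0,0,0],[0,0,0,4,0,0,0]]'
python3 -m inch '[[0,0,0,2,0,0,0],[0,0,0,3,0,0,0],[0,0,0,3,0,0,0]]')| egrep 'tcp|ft_f'
```

```text
tcp_pos: [0.5363, 0.0782, 0.0678]
ft_force: [0.5, -0.2, 0.1]
tcp_pos: [0.5363, 0.0782, 0.0638]
ft_force: [-0.5, 0.5, 0.6]
tcp_pos: [0.5363, 0.0782, 0.0608]
ft_force: [-0.9, 0.3, 0.0]
```

```bash
(python3 -m inch '[[0,0,0,2,0,0,0],[0,0,0,3,0,0,0],[0,0,0,3,0,0,0]]'
python3 -m inch '[[0,0,0,2,0,0,0],[0,0,0,3,0,0,0],[0,0,0,3,0,0,0]]'
python3 -m inch '[[0,0,0,2,0,0,0],[0,0,0,3,0,0,0],[0,0,0,3,0,0,0]]')| egrep 'tcp|ft_f'
```

```text
tcp_pos: [0.5363, 0.0782, 0.0578]
ft_force: [0.0, 0.2, -0.4]
tcp_pos: [0.5363, 0.0783, 0.0548]
ft_force: [0.2, 0.6, 0.3]
tcp_pos: [0.5363, 0.0783, 0.0518]
ft_force: [-0.2, 0.5, 0.1]
```

```bash
(python3 -m inch '[[0,0,0,2,0,0,0],[0,0,0,3,0,0,0],[0,0,0,3,0,0,0]]'
python3 -m inch '[[0,0,0,2,0,0,0],[0,0,0,3,0,0,0],[0,0,0,3,0,0,0]]')| egrep 'tcp|ft_f'
```

```text
tcp_pos: [0.5363, 0.0782, 0.0488]
ft_force: [-0.4, 0.6, 0.3]
tcp_pos: [0.5369, 0.0784, 0.0475]
ft_force: [-7.1, -1.2, 37.8]
```

The shut fingers touch the tower top (z = 0.077) at TCP z ≈ 0.048. The real fingertips are therefore about 29 mm behind the reported TCP, and I'll allow for that from here on.

```bash
python3 -m inch '[[0,0,0,-20,0,0,0],[40,0,0,-40,0,0,0],[80,0,0,-40,0,0,0],[80,0,0,-40,0,0,0],[76,0,0,-20,0,0,0],[76,0,0,10,0,0,0],[76,0,0,30,0,0,0],[76,0,0,38,0,0,0],[60,0,0,38,0,0,0],[40,0,0,38,0,0,0],[20,0,0,38,0,0,0],[20,0,0,38,0,0,0]]'
python3 -m inch '[[20,0,0,0,0,0,0],[20,0,0,0,0,0,0],[20,0,0,0,0,0,0]]'
```

```text
time_s: 13.02
tcp_pos: [0.5371, 0.0784, 0.0093]
ee_rot: [[-0.146, 0.989, 0.002], [0.989, 0.146, 0.0], [0.0, 0.002, -1.0]]
ft_force: [-1.4, -1.1, 17.2]
gripper_width: 0.419
grasp_force: 59.7
time_s: 13.4
tcp_pos: [0.5371, 0.0784, 0.0093]
ee_rot: [[-0.147, 0.989, 0.002], [0.989, 0.147, 0.0], [0.0, 0.002, -1.0]]
ft_force: [-2.0, 0.6, 16.6]
gripper_width: 0.414
grasp_force: 59.7
```

```bash
(python3 -m inch '[[20,0,0,-2,0,0,0],[20,0,0,-3,0,0,0],[20,0,0,-3,0,0,0]]'
python3 -m inch '[[20,-2,0,0,0,0,0],[20,-4,0,0,0,0,0],[20,-6,0,0,0,0,0],[20,-6,0,0,0,0,0]]')|egrep 'tcp|ft|wid'
```

```text
tcp_pos: [0.5364, 0.0782, 0.011]
ft_force: [-0.7, -0.4, -2.5]
gripper_width: 0.414
tcp_pos: [0.5372, 0.0721, 0.0109]
ft_force: [0.5, 0.3, -2.3]
gripper_width: 0.417
```

```bash
python3 -m inch '[[20,-10,0,0,0,0,0],[20,-20,0,0,0,0,0],[20,-30,0,0,0,0,0],[20,-40,0.2,0,0,0,0],[20,-50,0.3,0,0,0,0],[20,-60,0.3,0,0,0,0],[20,-70,0.4,0,0,0,0],[20,-80,0.5,0,0,0,0],[20,-90,0.5,0,0,0,0],[20,-98,0.6,0,0,0,0],[20,-102,0.6,0,0,0,0],[20,-102,0.6,0,0,0,0]]'
```

```text
time_s: 15.78
tcp_pos: [0.5528, -0.0286, 0.0109]
ee_rot: [[-0.146, 0.989, -0.0], [0.989, 0.146, 0.0], [0.0, -0.0, -1.0]]
ft_force: [-0.0, 0.2, -1.3]
gripper_width: 0.415
grasp_force: 60.0
```

```bash
python3 -m inch '[[20,0,0,1,0,0,0],[45,0,0,1,0,0,0],[60,0,0,1,0,0,0],[76,0,0,1,0,0,0],[80,0,0,1,0,0,0],[80,0,0,1,0,0,0],[80,0,0,-40,0,0,0],[80,0,0,-100,0,0,0],[80,0,0,-160,0,0,0],[80,0,0,-229,0,0,0],[80,0,0,-229,0,0,0],[80,0,0,-229,0,0,0]]'
python3 - <<'E'
from h import *
import pickle
f=cam('wrist'); pickle.dump(f,open('w6.pkl','wb'))
im=f['img'].astype(int).mean(2)
for r in range(150,184,3): print(r,''.join('%4d'%v for v in im[r,300:356:2]))
E
```

```text
time_s: 17.27
tcp_pos: [0.5527, -0.0286, 0.2398]
ee_rot: [[-0.146, 0.989, 0.0], [0.989, 0.146, -0.0], [-0.0, 0.0, -1.0]]
ft_force: [-0.3, -0.1, -0.0]
gripper_width: 0.938
grasp_force: 0.0
150  245 243 194 196 202 201 202 201 201 201 201 200 201 201 201 200 198 169 215 244 245 243 233 229 230 230 232 232
153  245 243 186 156 152 152 152 151 153 153 152 152 152 152 152 152 153 160 216 244 245 243 231 229 230 230 231 231
156  244 238 154 101  98  98  98  98  98  97  99  98  98  98  98  98 105 158 222 243 244 242 230 229 229 231 231 231
159  117 104 117 159 161 162 156 155 158 161 161 161 157 154 156 160 159 132  93 109 124 187 225 229 229 231 231 231
162   62  63 132 193 199 199 199 200 199 198 198 199 199 198 198 198 195 149  70  63  61 111 217 229 230 231 231 231
165   70  69 130 192 198 199 199 198 198 198 198 198 197 197 197 197 193 150  76  71  66 108 217 230 230 231 231 231
168   67  69 129 190 197 197 197 196 196 196 197 197 195 196 196 195 193 150  73  68  67 111 217 229 229 231 231 231
171   67  71 127 190 194 195 194 195 195 195 194 195 194 195 195 194 192 150  75  77  81 133 219 229 230 230 231 230
174  221 186 158 189 194 193 193 193 194 194 194 193 193 192 193 193 191 170 204 239 241 235 226 229 229 231 231 230
177  245 237 175 187 191 190 191 191 190 190 190 190 190 190 190 190 189 170 218 244 245 239 226 229 229 230 230 230
180  245 243 223 213 210 204 215 217 215 211 205 215 214 215 215 217 215 204 223 244 245 239 228 226 194 160 174 216
183  245 245 233 224 228 226 227 228 227 227 228 229 227 229 229 229 229 215 221 244 245 240 227 212 143 128 134 188
```

```bash
python3 - <<'E'
from h import *
import pickle
for n in('w1','w6'):
    f=pickle.load(open(n+'.pkl','rb')); m=f['img'][161:171].astype(float).mean((0,2)); d=np.flatnonzero(m<105)
    d=d[(d>285)&(d<360)]; print(n,d)
    t=f['img'][:,310:330].astype(float).mean((1,2)); r=int(np.argmin(t[145:162]))+145; print('dark row',r, t[170:185].round())
    b=np.array([w(f,x,166,.063) for x in(d[0]-.5,d[-1]+.5)]);print(b.round(4),np.linalg.norm(b[0]-b[1]),b.mean(0).round(4))
E
```

```text
w1 [286 287 303 304 305 306 307 308 309 310 343 344 345 346 347 348]
dark row 155 [180. 179. 181. 182. 183. 183. 183. 182. 186. 204. 223. 229. 230. 230.
 230.]
[[0.4898 0.0714 0.063 ]
 [0.5617 0.0822 0.063 ]] 0.07273946724789075 [0.5257 0.0768 0.063 ]
w6 [297 298 299 300 301 302 303 335 336 337 338 339 340 341 358 359]
dark row 156 [195. 195. 195. 194. 194. 193. 192. 190. 189. 196. 213. 224. 227. 228.
 228.]
[[ 0.5258 -0.0326  0.063 ]
 [ 0.5978 -0.0219  0.063 ]] 0.07277310219229997 [ 0.5618 -0.0273  0.063 ]
```

```bash
cat >> h.py <<'E'
e=np.array([-.153,.988]);ex=np.array([.988,.153]);S=np.array([.5528,-.0286])
E
python3 - <<'E'
from h import *
import pickle
f=pickle.load(open('w1.pkl','rb')); t=f['img'][50:90,318:334].astype(float).mean((1,2));print(t.round())
for r in(66,68.8,71): 
  for z in(.034,.038): print(r,z,((w(f,326,r,z)[:2]-S)@e).round(4))
g=pickle.load(open('w6.pkl','rb')); 
# rails inner edges: row profile through channel, between wall and stop
m=g['img'][100].astype(int).mean(1); print(m[290:350].round().astype(int).tolist())
print([p(g,list(S+.06*e+s*ex*.021)+[z]) for s in(-1,1) for z in(.018,.004)])
E
```

```text
[225. 233. 234. 234. 232. 230. 235. 243. 245. 246. 246. 246. 246. 245.
 244. 241. 228. 188. 144. 136. 146. 151. 152. 152. 152. 156. 171. 201.
 223. 232. 234. 234. 234. 234. 234. 234. 234. 234. 234. 234.]
66 0.034 0.2169
66 0.038 0.2167
68.8 0.034 0.214
68.8 0.038 0.2138
71 0.034 0.2117
71 0.038 0.2115
[234, 234, 234, 233, 232, 237, 244, 246, 246, 246, 246, 245, 241, 235, 232, 232, 233, 233, 234, 233, 233, 233, 233, 234, 234, 233, 233, 234, 235, 235, 235, 235, 232, 231, 231, 231, 231, 232, 232, 231, 233, 233, 233, 231, 223, 203, 198, 228, 243, 246, 246, 246, 245, 244, 241, 235, 231, 232, 231, 231]
[array([302.64927925, 109.906596  ]), array([303.19301737, 109.22424041]), array([336.78388499, 109.69920627]), array([336.17883047, 109.02377685])]
```

```bash
python3 - <<'E'
from h import *
print(tool([.50,.24,.24]))
E
```

```text
[273.4 -12.5  -1. ]
```

```bash
python3 -m inch '[[75,40,-2,0,0,0,-0.006],[75,90,-4,0,0,0,-0.006],[70,145,-6,0,0,0,-0.006],[62,200,-9,0,0,0,-0.006],[62,250,-12,0,0,0,-0.006],[62,273,-12.5,0,0,0,-0.006],[62,273,-12.5,0,0,0,-0.006],[62,273,-12.5,0,0,0,-0.006]]'
python3 - <<'E'
from h import *
import pickle
f=cam('wrist'); save(f,'w7');pickle.dump(f,open('w7.pkl','wb')); im=f['img']
m=((im.min(2)>165)).astype(np.uint8)
g=cv2.connectedComponentsWithStats(m)
for i in range(1,g[0]):
    x,y,W,H,A=g[2][i]
    if A>120: print(x,y,W,H,A,w(f,*g[3][i],.046)[:2].round(4))
s=sense();print(s['tcp_pos'].round(4),s['ee_rot'].round(4).tolist())
E
```

```text
time_s: 18.32
tcp_pos: [0.5004, 0.2388, 0.239]
ee_rot: [[-0.152, 0.988, -0.001], [0.988, 0.152, -0.001], [-0.001, -0.001, -1.0]]
ft_force: [-0.3, -0.4, -0.4]
gripper_width: 0.729
grasp_force: 0.0
0 0 187 140 17285 [0.2439 0.3219]
189 0 22 111 1651 [0.3525 0.342 ]
263 16 33 37 971 [0.4361 0.3698]
350 16 33 37 974 [0.5272 0.3838]
553 42 87 128 8837 [0.8107 0.348 ]
0 103 28 40 443 [0.1423 0.2347]
257 105 31 31 761 [0.4377 0.2801]
431 109 31 31 742 [0.6372 0.3061]
342 116 31 31 735 [0.5374 0.2822]
0 164 75 138 2564 [0.1662 0.1213]
293 181 71 166 6161 [0.539  0.1106]
[0.5006 0.2386 0.2393] [[-0.1512, 0.9885, -0.0009], [0.9885, 0.1512, -0.0009], [-0.0007, -0.001, -1.0]]
```

View pics/w7.png

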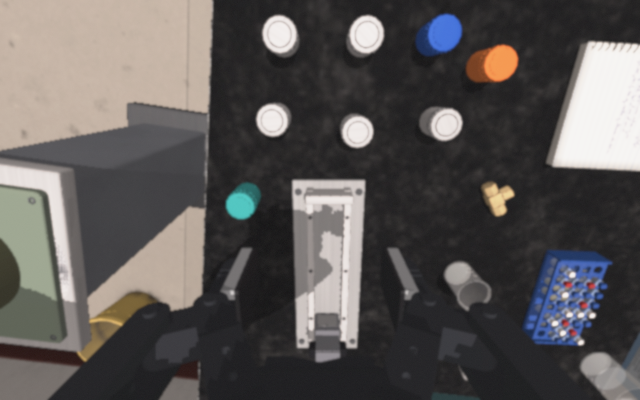

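The wrist view shows the five white lids clearly at (280,36), (366,36), (273,120), (357,131) and (442,124), and the stop down the channel at (327,325). Next I compute the waypoint deltas.

```bash
python3 - <<'E'
from h import *
R=np.array([[-.1512,.9885],[.9885,.1512]])
T=dict(E=(.4377,.2801),B=(.5374,.2822),D=(.436,.370),C=(.527,.384),A=(.6372,.3061))
cur=np.array([.5004,.2388]); 
for k,n in enumerate('EBDCA'):
    P=S+(.196-.0365*k)*e
    print(n,'pick',(R.T@(np.array(T[n])-cur)*1000).round(1),'place',P.round(4),(R.T@(P-T[n])*1000).round(1)); cur=P
E
```

```text
E pick [ 50.3 -55.7] place [0.5228 0.165 ] [-126.6   66.7]
B pick [113.6  32.1] place [0.5284 0.129 ] [-150.1  -32.1]
D pick [252.2 -54.9] place [0.534  0.0929] [-288.7   55. ]
C pick [288.8  37.1] place [0.5396 0.0569] [-325.3  -37. ]
A pick [231.6 134.2] place [0.5451 0.0208] [-268.1 -134.1]
```

```bash
python3 -m inch '[[62,30,-30,40,0,0,0],[62,50.3,-55.7,90,0,0,0],[62,50.3,-55.7,150,0,0,0],[62,50.3,-55.7,200,0,0,0],[62,50.3,-55.7,235,0,0,0],[62,50.3,-55.7,250,0,0,0],[62,50.3,-55.7,250,0,0,0],[40,50.3,-55.7,250,0,0,0],[20,50.3,-55.7,250,0,0,0],[20,50.3,-55.7,250,0,0,0],[20,50.3,-55.7,250,0,0,0],[20,50.3,-55.7,250,0,0,0]]'
```

```text
time_s: 19.88
tcp_pos: [0.4384, 0.2812, -0.0086]
ee_rot: [[-0.152, 0.988, 0.002], [0.988, 0.152, 0.001], [0.001, 0.002, -1.0]]
ft_force: [-1.6, -0.8, 13.8]
gripper_width: 0.403
grasp_force: 58.6
```

```bash
python3 -m inch '[[20,0,0,-35,0,0,0],[20,0,0,-70,0,0,0],[20,-30,16,-70,0,0,0],[20,-80,42,-70,0,0,0],[20,-120,63,-70,0,0,0],[20,-126.6,66.7,-70,0,0,0],[20,-126.6,66.7,-70,0,0,0]]'
python3 -m inch '[[20,0,0,15,0,0,0],[20,0,0,40,0,0,0],[20,0,0,55,0,0,0],[20,0,0,64,0,0,0],[20,0,0,65,0,0,0],[20,3,0,65,0,0,0],[20,3,0,65,0,0,0]]'
```

```text
time_s: 20.75
tcp_pos: [0.523, 0.1662, 0.0605]
ee_rot: [[-0.152, 0.988, 0.001], [0.988, 0.152, 0.001], [0.001, 0.001, -1.0]]
ft_force: [-0.8, -0.4, 0.0]
gripper_width: 0.401
grasp_force: 59.9
time_s: 21.62
tcp_pos: [0.5226, 0.1683, -0.0048]
ee_rot: [[-0.152, 0.988, 0.0], [0.988, 0.152, -0.001], [-0.001, -0.0, -1.0]]
ft_force: [1.2, -4.4, -2.5]
gripper_width: 0.402
grasp_force: 63.2
```

```bash
python3 -m inch '[[45,0,0,0,0,0,0],[62,0,0,0,0,0,0],[62,0,0,0,0,0,0],[62,0,0,-40,0,0,0],[62,0,0,-75,0,0,0],[62,50,14,-75,0,0,0],[62,100,28,-75,0,0,0],[62,110.6,32.1,-75,0,0,0],[62,110.6,32.1,-75,0,0,0],[62,110.6,32.1,-30,0,0,0],[62,110.6,32.1,0,0,0,0],[62,110.6,32.1,5,0,0,0]]'
python3 -m inch '[[62,0,0,0,0,0,0],[40,0,0,0,0,0,0],[20,0,0,0,0,0,0],[20,0,0,0,0,0,0],[20,0,0,0,0,0,0],[20,0,0,0,0,0,0]]'
```

```text
time_s: 23.12
tcp_pos: [0.5368, 0.2812, -0.0114]
ee_rot: [[-0.151, 0.989, -0.002], [0.989, 0.151, -0.002], [-0.002, -0.002, -1.0]]
ft_force: [0.5, 0.7, -0.1]
gripper_width: 0.724
grasp_force: 0.0
time_s: 23.88
tcp_pos: [0.5379, 0.2832, -0.0087]
ee_rot: [[-0.152, 0.988, 0.001], [0.988, 0.152, 0.001], [0.0, 0.001, -1.0]]
ft_force: [-3.3, -1.6, 13.3]
gripper_width: 0.399
grasp_force: 58.7
```

```bash
python3 -m inch '[[20,0,0,-35,0,0,0],[20,0,0,-75,0,0,0],[20,-40,-8,-75,0,0,0],[20,-90,-20,-75,0,0,0],[20,-140,-30,-75,0,0,0],[20,-150.1,-32.1,-75,0,0,0],[20,-150.1,-32.1,-75,0,0,0]]'
python3 -m inch '[[20,0,0,20,0,0,0],[20,0,0,45,0,0,0],[20,0,0,60,0,0,0],[20,0,0,69,0,0,0],[20,0,0,70,0,0,0],[20,3,0,70,0,0,0],[20,3,0,70,0,0,0]]'
```

```text
time_s: 24.75
tcp_pos: [0.5288, 0.13, 0.0654]
ee_rot: [[-0.152, 0.988, 0.001], [0.988, 0.152, 0.001], [0.0, 0.001, -1.0]]
ft_force: [-0.4, 0.7, -0.0]
gripper_width: 0.405
grasp_force: 59.9
time_s: 25.62
tcp_pos: [0.5284, 0.1328, -0.0046]
ee_rot: [[-0.152, 0.988, 0.001], [0.988, 0.152, -0.0], [-0.0, 0.001, -1.0]]
ft_force: [-0.8, -4.0, 6.7]
gripper_width: 0.402
grasp_force: 60.4
```

Next is tin D, whose pick offset is (252.2−3, −54.9).

```bash
python3 -m inch '[[45,0,0,0,0,0,0],[62,0,0,0,0,0,0],[62,0,0,0,0,0,0],[62,0,0,-40,0,0,0],[62,0,0,-80,0,0,0],[62,50,-11,-85,0,0,0],[62,105,-22,-85,0,0,0],[62,160,-34,-85,0,0,0],[62,215,-46,-85,0,0,0],[62,249.2,-54.9,-80,0,0,0],[62,249.2,-54.9,-70,0,0,0]]'
python3 -m inch '[[62,0,0,35,0,0,0],[62,0,0,65,0,0,0],[62,0,0,75,0,0,0],[62,0,0,75,0,0,0],[40,0,0,75,0,0,0],[20,0,0,75,0,0,0],[20,0,0,75,0,0,0],[20,0,0,75,0,0,0],[20,0,0,75,0,0,0]]'
```

```text
time_s: 27.0
tcp_pos: [0.4342, 0.3735, 0.0648]
ee_rot: [[-0.156, 0.988, -0.0], [0.988, 0.156, 0.002], [0.002, -0.0, -1.0]]
ft_force: [0.0, -0.9, -0.5]
gripper_width: 0.724
grasp_force: 0.0
time_s: 28.12
tcp_pos: [0.4363, 0.3711, -0.0088]
ee_rot: [[-0.152, 0.988, 0.001], [0.988, 0.152, 0.001], [0.001, 0.001, -1.0]]
ft_force: [-2.3, -2.0, 11.7]
gripper_width: 0.399
grasp_force: 58.8
```

```bash
python3 -m inch '[[20,0,0,-35,0,0,0],[20,0,0,-75,0,0,0],[20,-50,9,-80,0,0,0],[20,-105,20,-80,0,0,0],[20,-160,31,-80,0,0,0],[20,-215,41,-80,0,0,0],[20,-265,51,-80,0,0,0],[20,-288.7,55,-80,0,0,0],[20,-288.7,55,-80,0,0,0]]'
python3 -m inch '[[20,0,0,20,0,0,0],[20,0,0,45,0,0,0],[20,0,0,60,0,0,0],[20,0,0,73,0,0,0],[20,0,0,75,0,0,0],[20,3,0,75,0,0,0],[20,3,0,75,0,0,0]]'
```

```text
time_s: 29.25
tcp_pos: [0.5348, 0.0919, 0.0704]
ee_rot: [[-0.149, 0.989, 0.001], [0.989, 0.149, -0.001], [-0.001, 0.001, -1.0]]
ft_force: [0.6, 0.8, -0.1]
gripper_width: 0.398
grasp_force: 59.9
time_s: 30.12
tcp_pos: [0.5339, 0.0971, -0.0047]
ee_rot: [[-0.153, 0.988, 0.001], [0.988, 0.153, 0.0], [0.0, 0.001, -1.0]]
ft_force: [-1.1, -0.9, 6.3]
gripper_width: 0.402
grasp_force: 60.3
```

```bash
python3 -m inch '[[45,0,0,0,0,0,0],[58,0,0,0,0,0,0],[58,0,0,0,0,0,0],[58,0,0,-40,0,0,0],[58,0,0,-80,0,0,0],[58,50,6,-85,0,0,0],[58,105,14,-85,0,0,0],[58,160,21,-85,0,0,0],[58,215,28,-85,0,0,0],[58,260,34,-85,0,0,0],[58,285.8,37.1,-80,0,0,0],[58,285.8,37.1,-70,0,0,0]]'
python3 -m inch '[[58,0,0,35,0,0,0],[58,0,0,65,0,0,0],[58,0,0,75,0,0,0],[58,0,0,75,0,0,0],[40,0,0,75,0,0,0],[20,0,0,75,0,0,0],[20,0,0,75,0,0,0],[20,0,0,75,0,0,0],[20,0,0,75,0,0,0]]'
```

```text
time_s: 31.62
tcp_pos: [0.5259, 0.387, 0.0646]
ee_rot: [[-0.155, 0.988, -0.0], [0.988, 0.155, 0.001], [0.001, -0.0, -1.0]]
ft_force: [0.3, -0.0, 0.1]
gripper_width: 0.679
grasp_force: 0.0
time_s: 32.75
tcp_pos: [0.5274, 0.3852, -0.0086]
ee_rot: [[-0.152, 0.988, 0.001], [0.988, 0.152, 0.001], [0.001, 0.001, -1.0]]
ft_force: [-1.8, -2.6, 9.6]
gripper_width: 0.401
grasp_force: 59.2
```

```bash
python3 -m inch '[[20,0,0,-35,0,0,0],[20,0,0,-75,0,0,0],[20,-50,-6,-80,0,0,0],[20,-105,-12,-80,0,0,0],[20,-160,-18,-80,0,0,0],[20,-215,-24,-80,0,0,0],[20,-270,-31,-80,0,0,0],[20,-310,-35,-80,0,0,0],[20,-325.3,-37,-80,0,0,0],[20,-325.3,-37,-80,0,0,0]]'
python3 -m inch '[[20,0,0,20,0,0,0],[20,0,0,45,0,0,0],[20,0,0,60,0,0,0],[20,0,0,73,0,0,0],[20,0,0,75,0,0,0],[20,3,0,75,0,0,0],[20,3,0,75,0,0,0]]'
```

```text
time_s: 34.0
tcp_pos: [0.5401, 0.0575, 0.0704]
ee_rot: [[-0.151, 0.988, 0.001], [0.988, 0.151, 0.0], [0.0, 0.001, -1.0]]
ft_force: [0.4, 0.3, -0.4]
gripper_width: 0.402
grasp_force: 59.9
time_s: 34.88
tcp_pos: [0.5397, 0.0609, -0.0046]
ee_rot: [[-0.153, 0.988, 0.001], [0.988, 0.153, -0.0], [-0.0, 0.001, -1.0]]
ft_force: [-1.2, -2.5, 6.3]
gripper_width: 0.404
grasp_force: 60.6
```

```bash
python3 -m inch '[[45,0,0,0,0,0,0],[60,0,0,0,0,0,0],[60,0,0,0,0,0,0],[60,0,0,-40,0,0,0],[60,0,0,-80,0,0,0],[60,50,29,-85,0,0,0],[60,100,58,-85,0,0,0],[60,150,88,-85,0,0,0],[60,195,115,-85,0,0,0],[60,228.6,134.2,-85,0,0,0],[60,228.6,134.2,-80,0,0,0],[60,228.6,134.2,-70,0,0,0]]'
python3 -m inch '[[60,0,0,35,0,0,0],[60,0,0,65,0,0,0],[60,0,0,75,0,0,0],[60,0,0,75,0,0,0],[40,0,0,75,0,0,0],[20,0,0,75,0,0,0],[20,0,0,75,0,0,0],[20,0,0,75,0,0,0],[20,0,0,75,0,0,0]]'
```

```text
time_s: 36.38
tcp_pos: [0.6372, 0.3065, 0.0645]
ee_rot: [[-0.152, 0.988, 0.0], [0.988, 0.152, -0.0], [-0.0, 0.0, -1.0]]
ft_force: [1.0, -1.0, 0.3]
gripper_width: 0.7
grasp_force: 0.0
time_s: 37.5
tcp_pos: [0.6378, 0.3073, -0.0085]
ee_rot: [[-0.152, 0.988, 0.002], [0.988, 0.152, 0.001], [0.0, 0.002, -1.0]]
ft_force: [-2.3, -1.9, 8.7]
gripper_width: 0.403
grasp_force: 59.4
```

```bash
python3 -m inch '[[20,0,0,-35,0,0,0],[20,0,0,-75,0,0,0],[20,-50,-25,-80,0,0,0],[20,-100,-50,-80,0,0,0],[20,-150,-75,-80,0,0,0],[20,-200,-100,-80,0,0,0],[20,-250,-125,-80,0,0,0],[20,-268.1,-134.1,-80,0,0,0],[20,-268.1,-134.1,-80,0,0,0],[20,-268.1,-134.1,-80,0,0,0]]'
python3 -m inch '[[20,0,0,20,0,0,0],[20,0,0,45,0,0,0],[20,0,0,60,0,0,0],[20,0,0,73,0,0,0],[20,0,0,75,0,0,0],[20,4,0,75,0,0,0],[20,4,0,75,0,0,0]]'
```

```text
time_s: 38.75
tcp_pos: [0.546, 0.0233, 0.0702]
ee_rot: [[-0.154, 0.988, 0.001], [0.988, 0.154, 0.001], [0.001, 0.001, -1.0]]
ft_force: [0.3, -0.1, -0.9]
gripper_width: 0.402
grasp_force: 60.0
time_s: 39.62
tcp_pos: [0.5452, 0.026, -0.0048]
ee_rot: [[-0.153, 0.988, 0.001], [0.988, 0.153, 0.0], [0.0, 0.001, -1.0]]
ft_force: [-1.6, -1.0, 5.4]
gripper_width: 0.403
grasp_force: 62.6
```

```bash
python3 -m inch '[[45,0,0,0,0,0,0],[60,0,0,0,0,0,0],[60,0,0,0,0,0,0],[60,0,0,-50,0,0,0],[60,0,0,-110,0,0,0],[60,-30,-20,-160,0,0,0],[60,-75,-50,-210,0,0,0],[60,-125,-85,-245,0,0,0],[60,-177,-123,-245,0,0,0],[60,-177,-123,-245,0,0,0],[60,-177,-123,-245,0,0,0],[60,-177,-123,-245,0,0,0]]'
python3 - <<'E'
from h import *
import pickle
f=cam('wrist'); save(f,'w8');pickle.dump(f,open('w8.pkl','wb'))
print(sense()['tcp_pos'],p(f,(.42,-.175,.01)))
E
```

```text
time_s: 41.12
tcp_pos: [0.4507, -0.167, 0.2398]
ee_rot: [[-0.154, 0.988, 0.0], [0.988, 0.154, 0.001], [0.001, 0.0, -1.0]]
ft_force: [-0.5, -0.1, 0.4]
gripper_width: 0.701
grasp_force: 0.0
[ 0.45075622 -0.16689153  0.23978733] [295.92003364 159.06124436]
```

View pics/w8.png

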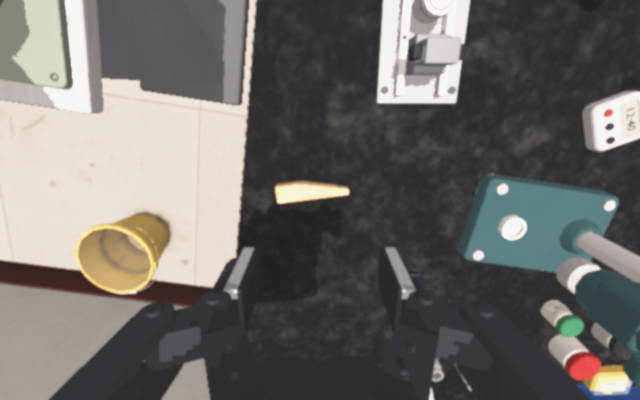

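The wedge lies between (275,193) at the tail and (350,190) at the tip. I'll segment it for its exact pose.

```bash
cat > wedge.py <<'E'
from h import *
def wedge(f,z=.016):
    im=f['img'].astype(int); m=((im[...,0]-im[...,2]>45)&(im[...,0]>140)).astype(np.uint8)
    n,l,st,ce=cv2.connectedComponentsWithStats(m)
    out=[]
    for i in range(1,n):
        if st[i][4]>150: 
            ys,xs=np.nonzero(l==i); W=np.array([w(f,a,b,z)[:2] for a,b in zip(xs,ys)])
            out.append((st[i],W))
    return out
E
python3 - <<'E'
from wedge import *
import pickle
f=pickle.load(open('w8.pkl','rb'))
for st,W in wedge(f):
    c=W.mean(0)
    if not(.3<c[0]<.6 and -.3<c[1]<0): continue
    # profile along world x (approx axis): for slices give y min/max
    print(st,c.round(4))
    a=W@ex
    for t in np.linspace(a.min(),a.max(),13):
        s=W[abs(a-t)<.003]; b=s@e; print((t*1000).round(1),(b.min()*1000).round(1),(b.max()*1000).round(1),((b.max()-b.min())*1000).round(1))
E
```

```text
[274 181  76  23 587] [ 0.4451 -0.2135]
358.3 -292.4 -271.1 21.3
366.7 -296.8 -269.7 27.1
375.1 -296.8 -268.3 28.4
383.5 -295.3 -266.9 28.4
392.0 -293.9 -266.9 26.9
400.4 -292.4 -266.9 25.5
408.8 -292.4 -266.9 25.5
417.2 -291.0 -268.3 22.7
425.6 -289.5 -268.3 21.2
434.0 -288.1 -269.7 18.4
442.4 -286.6 -271.1 15.6
450.8 -286.6 -272.5 14.2
459.2 -285.2 -273.8 11.3
```

The wedge has been knocked about 5 cm aside since the start. Its tail centre is now near (0.417, −0.222) with a yaw of about 16°. I'll rotate the tool and hover over it.

```bash
python3 -m inch '[[55,-6,-5,15,0,0,0.16],[55,-12,-10,30,0,0,0.32],[55,-18,-15,45,0,0,0.48],[55,-24,-20,60,0,0,0.64],[55,-30,-25,75,0,0,0.8],[55,-36,-30,90,0,0,0.96],[55,-42,-36,100,0,0,1.12],[55,-49.5,-41.9,100,0,0,1.28],[55,-49.5,-41.9,100,0,0,1.445],[55,-49.5,-41.9,100,0,0,1.445],[55,-49.5,-41.9,100,0,0,1.445]]'
python3 - <<'E'
from wedge import *
import pickle
f=cam('wrist'); pickle.dump(f,open('w9.pkl','wb')); s=sense(); print(s['q'].round(1),s['tcp_pos'].round(4),(-f['R'].T@f['t']).round(3))
for st,W in wedge(f):
    c=W.mean(0)
    if not(.3<c[0]<.6 and -.3<c[1]<0): continue
    print(st,c.round(4)); a=W@ex
    for t in np.linspace(a.min(),a.max(),13):
        q=W[abs(a-t)<.002]; b=q@e; print((t*1000).round(1),(b.min()*1000).round(1),(b.max()*1000).round(1),((b.max()-b.min())*1000).round(1))
E
```

```text
time_s: 42.55
tcp_pos: [0.4167, -0.2227, 0.1398]
ee_rot: [[0.96, 0.28, -0.0], [0.28, -0.96, 0.0], [0.0, -0.0, -1.0]]
ft_force: [0.5, 0.0, -1.5]
gripper_width: 0.644
grasp_force: 0.0
[ 27.2  37.7  -5.1 110.4   5.9  32.1 -55.6] [ 0.4166 -0.2229  0.1398] [ 0.495 -0.199  0.312]
[306  92  27 103 865] [ 0.4466 -0.2165]
358.9 -290.5 -273.2 17.3
367.2 -296.9 -272.2 24.7
375.5 -295.7 -271.3 24.4
383.8 -294.5 -269.3 25.2
392.1 -294.3 -269.4 25.0
400.4 -293.2 -269.4 23.8
408.7 -291.9 -270.3 21.7
417.0 -290.7 -271.2 19.5
425.3 -289.5 -272.0 17.4
433.6 -288.3 -273.0 15.3
441.8 -287.1 -273.8 13.3
450.1 -286.0 -274.7 11.3
458.4 -284.7 -276.3 8.3
```

```bash
python3 -m inch '[[55,-1,0,50,0,0,0],[55,-1,0,100,0,0,0],[50,-1,0,140,0,0,0],[50,-1,0,160,0,0,0],[50,-1,0,166,0,0,0],[50,-1,0,166,0,0,0],[30,-1,0,166,0,0,0],[10,-1,0,166,0,0,0],[10,-1,0,166,0,0,0],[10,-1,0,166,0,0,0],[10,-1,0,166,0,0,0]]'
```

```text
time_s: 43.98
tcp_pos: [0.4159, -0.2238, -0.025]
ee_rot: [[0.961, 0.275, 0.001], [0.275, -0.961, -0.001], [0.001, 0.001, -1.0]]
ft_force: [-0.8, 1.3, 14.4]
gripper_width: 0.262
grasp_force: 58.6
```

```bash
python3 -m inch '[[10,0,0,-20,0,0,0],[10,0,0,-60,0,0,0],[10,0,-40,-60,0,0,0.03],[10,10,-80,-60,0,0,0.06],[10,30,-120,-60,0,0,0.09],[10,50,-160,-60,0,0,0.126],[10,68,-190,-60,0,0,0.126],[10,72.5,-198.1,-60,0,0,0.126],[10,72.5,-198.1,-60,0,0,0.126],[10,72.5,-198.1,-60,0,0,0.126]]'
python3 - <<'E'
from wedge import *
import pickle
f=cam('wrist'); save(f,'w10');pickle.dump(f,open('w10.pkl','wb')); s=sense(); T=s['tcp_pos']; print(T.round(4),s['ee_rot'].round(3).tolist(),'tray',((T[:2]-S)@ex).round(4),((T[:2]-S)@e).round(4))
for st,W in wedge(f,.050):
    W=W-S; c=W.mean(0)
    if abs(c).max()>.15: continue
    print(st,c.round(4)); a=W@ex
    for t in np.linspace(a.min(),a.max(),9):
        q=W[abs(a-t)<.002]; b=q@e; print((t*1000).round(1),(b.min()*1000).round(1),(b.max()*1000).round(1))
E
```

```text
time_s: 45.22
tcp_pos: [0.4305, -0.0144, 0.0341]
ee_rot: [[0.989, 0.151, -0.0], [0.151, -0.989, -0.0], [-0.0, 0.0, -1.0]]
ft_force: [0.2, -0.9, -0.8]
gripper_width: 0.258
grasp_force: 59.8
[ 0.4305 -0.0143  0.034 ] [[0.989, 0.151, -0.0], [0.151, -0.989, -0.0], [-0.0, 0.0, -1.0]] tray -0.1187 0.0328
[ 294   92   53  203 7712] [-0.1008  0.0155]
-152.6 20.6 45.2
-138.2 20.9 45.5
-123.9 20.6 46.8
-109.5 19.3 47.0
-95.2 19.6 43.4
-80.9 19.5 39.9
-66.5 19.8 36.7
-52.2 20.2 33.1
-37.8 20.0 29.7
```

View pics/w10.png

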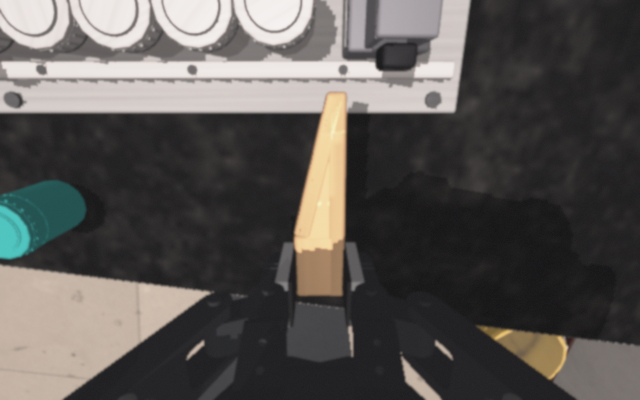

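The wedge is held straight with its tip at (337,95). The stop's block edge is at about x=346 and the last tin's lid edge at about x=313. Checking the gap numerically.

```bash
python3 - <<'E'
from h import *
import pickle
f=pickle.load(open('w10.pkl','rb'))
for n,q,z in(('tinR',(314,10),.05),('blk',(350,50),.044),('blkbot',(345,50),.018),('tip r',(347,95),.05),('tip l',(328,95),.05)):
    X=w(f,*q,z)[:2]-S; print(n,(X@ex*1000).round(1),(X@e*1000).round(1))
for r in(30,40,50): print(f['img'][r,300:380:2].mean(1).round().astype(int).tolist())
E
```

```text
tinR -3.3 35.2
blk -18.8 18.2
blkbot -15.9 18.6
tip r -39.2 19.6
tip l -39.2 28.7
[236, 213, 134, 100, 93, 96, 100, 116, 122, 123, 123, 124, 123, 123, 122, 122, 123, 123, 148, 195, 197, 149, 132, 141, 122, 156, 176, 179, 179, 179, 177, 177, 152, 90, 82, 82, 82, 92, 118, 151]
[85, 89, 97, 100, 102, 117, 123, 124, 125, 124, 124, 124, 124, 124, 124, 125, 124, 136, 192, 205, 199, 142, 140, 126, 116, 160, 178, 180, 179, 179, 178, 176, 138, 84, 81, 80, 75, 69, 69, 72]
[109, 118, 121, 122, 121, 122, 121, 122, 121, 121, 121, 121, 121, 122, 123, 160, 198, 199, 200, 200, 192, 126, 83, 79, 99, 124, 130, 130, 129, 129, 129, 128, 128, 124, 122, 121, 98, 86, 64, 34]
```

```bash
python3 -m inch '[[10,0,-1,15,0,0,0],[10,0,-1,30,0,0,0],[10,0,-1,38,0,0,0],[10,0,-1,41,0,0,0],[10,8,-1,41,0,0,0],[10,16,-1,41,0,0,0],[10,24,-1,41,0,0,0],[10,32,-1,41,0,0,0],[10,40,-1,41,0,0,0],[10,48,-1,41,0,0,0],[10,56,-1,41,0,0,0],[10,56,-1,41,0,0,0]]'
python3 -m inch '[[10,3,0,0,0,0,0],[10,6,0,0,0,0,0],[10,6,0,0,0,0,0]]'
```

```text
time_s: 46.78
tcp_pos: [0.4865, -0.0039, -0.0071]
ee_rot: [[0.988, 0.152, 0.001], [0.152, -0.988, -0.0], [0.001, 0.0, -1.0]]
ft_force: [2.3, -2.3, 0.1]
gripper_width: 0.262
grasp_force: 60.0
time_s: 47.15
tcp_pos: [0.4904, -0.0037, -0.0071]
ee_rot: [[0.989, 0.151, -0.003], [0.151, -0.989, -0.001], [-0.003, 0.001, -1.0]]
ft_force: [-8.1, -7.5, 6.0]
gripper_width: 0.258
grasp_force: 60.6
```

```bash
(python3 -m inch '[[10,0,2,0,0,0,0],[10,2,2.5,0,0,0,0],[10,4,2.5,0,0,0,0],[10,4,2.5,0,0,0,0]]'
python3 -m inch '[[10,2,0,0,0,0,0],[10,4,0,0,0,0,0],[10,4,0,0,0,0,0]]')|egrep 'tcp|ft|wid'
```

```text
tcp_pos: [0.496, -0.0047, -0.0071]
ft_force: [-4.2, -2.6, 3.0]
gripper_width: 0.257
tcp_pos: [0.4991, -0.0047, -0.0071]
ft_force: [-8.8, -6.8, 6.5]
gripper_width: 0.264
```

```bash
(python3 -m inch '[[10,1,1,0,0,0,0],[10,3,1.5,0,0,0,0],[10,3,1.5,0,0,0,0]]'
python3 -m inch '[[10,2,0,0,0,0,0],[10,4,0,0,0,0,0],[10,4,0,0,0,0,0]]'
python3 -m inch '[[10,2,0,0,0,0,0],[10,4,0,0,0,0,0],[10,4,0,0,0,0,0]]')|egrep 'tcp|ft|wid'
```

```text
tcp_pos: [0.5025, -0.0052, -0.0071]
ft_force: [-7.0, -2.9, 7.2]
gripper_width: 0.262
tcp_pos: [0.5061, -0.005, -0.0071]
ft_force: [-9.3, -6.4, 9.1]
gripper_width: 0.262
tcp_pos: [0.5089, -0.005, -0.0071]
ft_force: [-15.0, -8.4, 14.3]
gripper_width: 0.26
```

```bash
(python3 -m inch '[[10,1,1,0,0,0,0],[10,3,1.5,0,0,0,0],[10,3,1.5,0,0,0,0]]'
python3 -m inch '[[10,2,0,0,0,0,0],[10,4,0,0,0,0,0],[10,4,0,0,0,0,0]]'
python3 -m inch '[[10,2,0.5,0,0,0,0],[10,3,0.5,0,0,0,0],[10,3,0.5,0,0,0,0]]')|egrep 'tcp|ft|wid'
```

```text
tcp_pos: [0.511, -0.0052, -0.0071]
ft_force: [-20.9, -4.1, 20.3]
gripper_width: 0.262
tcp_pos: [0.5128, -0.0051, -0.0071]
ft_force: [-33.8, -5.3, 30.2]
gripper_width: 0.261
tcp_pos: [0.5132, -0.0051, -0.0072]
ft_force: [-48.0, -6.0, 41.4]
gripper_width: 0.262
```

Push force is 48 N with no further travel, so the wedge is firmly jammed at about tip +46 mm. I'll unload, open slightly, and back straight out.

```bash
python3 -m inch '[[10,-3,0,0,0,0,0],[10,-5,0,0,0,0,0]]' | egrep 'tcp|ft'; python3 -m inch '[[26,0,0,0,0,0,0],[28,0,0,0,0,0,0],[30,0,0,0,0,0,0],[30,-10,0,0,0,0,0],[32,-25,0,0,0,0,0],[40,-45,0,0,0,0,0],[40,-60,0,-20,0,0,0],[40,-70,0,-80,0,0,0],[40,-80,0,-130,0,0,0],[40,-80,0,-150,0,0,0],[40,-80,0,-150,0,0,0],[40,-80,0,-150,0,0,0]]'
python3 - <<'E'
from wedge import *
import pickle
f=cam('wrist'); pickle.dump(f,open('w11.pkl','wb')); save(f,'w11'); print(sense()['tcp_pos'])
for st,W in wedge(f,.034):
    W=W-S; c=W.mean(0)
    if abs(c).max()>.15: continue
    print(st,c.round(4)); a=W@ex
    for t in np.linspace(a.min(),a.max(),11):
        q=W[abs(a-t)<.002]; b=q@e; print((t*1000).round(1),(b.min()*1000).round(1),(b.max()*1000).round(1))
E
```

```text
tcp_pos: [0.5134, -0.0051, -0.0071]
ft_force: [-14.1, -1.3, 13.8]
time_s: 52.02
tcp_pos: [0.4369, -0.0172, 0.1421]
ee_rot: [[0.988, 0.152, -0.001], [0.152, -0.988, 0.0], [-0.001, -0.0, -1.0]]
ft_force: [0.8, -0.2, 0.1]
gripper_width: 0.468
grasp_force: 0.0
[ 0.43685625 -0.01721761  0.14199281]
[ 306    0   29  117 2554] [-0.0143  0.0257]
-52.7 17.1 40.0
-43.8 16.3 39.9
-34.9 16.5 39.8
-26.1 17.5 40.5
-17.2 17.6 40.4
-8.3 17.7 38.6
0.6 17.9 36.0
9.5 18.0 34.3
18.3 18.1 32.7
27.2 18.2 30.2
36.1 18.4 28.6
```

```bash
python3 -m inch '[[40,15,5,-40,0,0,0],[40,30,12,-80,0,0,0],[40,38,17,-98,0,0,0],[40,38,17,-98,0,0,0],[40,38,17,-98,0,0,0]]'
python3 - <<'E'
from wedge import *
import pickle
f=cam('wrist'); pickle.dump(f,open('w12.pkl','wb')); save(f,'w12')
g=pickle.load(open('w6.pkl','rb'))
def strip(f,y,z,ts=range(-36,37,2)):
    o=[]
    for t in ts:
        q=p(f,list(S+t*.001*ex+y*e)+[z]); o.append(int(f['img'][int(round(q[1])),int(round(q[0]))].mean()))
    return o
print(list(range(-36,37,2)))
for n,F in(('before',g),('now',f)):
    for y in(-.008,-.004,0,.004): print(n,y,strip(F,y,.067))
# tower top/y extents
for n,F in(('before',g),('now',f)): print(n,[int(F['img'][tuple(int(round(v)) for v in p(F,list(S+y*.001*e)+[.077])[::-1])].mean()) for y in range(-30,40,2)])
# tin lids
im=f['img']; m=(im.min(2)>150).astype(np.uint8); 
for k in range(5):
    q=p(f,list(S+(.055+.036*k)*e)+[.05]); print(k,q.round())
for st,W in wedge(f,.034):
    W=W-S
    if abs(W.mean(0)).max()<.15: a=W@ex; b=W@e; print('wedge',a.min(),a.max(),b.min(),b.max())
gr=cv2.cvtColor(im,cv2.COLOR_RGB2GRAY); 
c=cv2.HoughCircles(cv2.medianBlur(gr,3),cv2.HOUGH_GRADIENT,1,25,param1=120,param2=14,minRadius=13,maxRadius=20)
if c is not None:
    for x,y,r in c[0]:
        X=w(f,x,y,.05)[:2]-S; a,b=X@ex,X@e
        if abs(a)<.03 and 0<b<.25: print('tin',a.round(4),b.round(4),r)
E
```

```text
time_s: 52.7
tcp_pos: [0.4767, -0.0281, 0.2396]
ee_rot: [[0.988, 0.152, -0.002], [0.152, -0.988, 0.0], [-0.002, -0.001, -1.0]]
ft_force: [-0.1, 0.6, -0.5]
gripper_width: 0.467
grasp_force: 0.0
[-36, -34, -32, -30, -28, -26, -24, -22, -20, -18, -16, -14, -12, -10, -8, -6, -4, -2, 0, 2, 4, 6, 8, 10, 12, 14, 16, 18, 20, 22, 24, 26, 28, 30, 32, 34, 36]
before -0.008 [231, 232, 232, 227, 216, 225, 225, 211, 161, 174, 189, 194, 193, 193, 193, 193, 194, 194, 194, 193, 193, 193, 193, 193, 193, 191, 170, 164, 208, 211, 215, 219, 225, 229, 229, 231, 231]
before -0.004 [231, 232, 231, 211, 104, 69, 64, 65, 85, 127, 190, 196, 195, 196, 196, 195, 195, 195, 195, 195, 194, 196, 195, 194, 194, 192, 150, 70, 65, 65, 76, 175, 227, 229, 229, 231, 231]
before 0 [231, 232, 232, 224, 130, 76, 67, 68, 87, 129, 191, 197, 197, 197, 197, 196, 196, 197, 197, 197, 196, 196, 196, 196, 196, 194, 150, 73, 68, 67, 71, 172, 227, 229, 230, 231, 231]
before 0.004 [231, 232, 232, 220, 120, 75, 71, 69, 87, 131, 193, 200, 199, 199, 199, 198, 198, 198, 198, 198, 198, 198, 198, 198, 198, 195, 149, 75, 69, 66, 70, 169, 228,
[... 723 characters left out ...]
, 210, 210, 204, 155, 131, 133, 134, 147, 208, 231, 232, 234]
before [117, 183, 226, 228, 227, 228, 228, 228, 222, 187, 186, 192, 194, 194, 194, 195, 197, 198, 198, 198, 186, 129, 105, 99, 152, 197, 200, 172, 150, 143, 157, 225, 231, 231, 231]
now [231, 223, 198, 153, 151, 136, 124, 136, 182, 205, 205, 206, 207, 207, 208, 210, 210, 209, 210, 185, 183, 210, 209, 194, 215, 217, 217, 225, 231, 224, 213, 158, 123, 194, 244]
0 [281.  96.]
1 [249.  96.]
2 [216.  96.]
3 [184.  96.]
4 [152.  96.]
wedge -0.052445387516135526 0.04540263224796442 0.016315907091728636 0.040657883431734654
tin -0.0037 0.1273 17.2
tin 0.0016 0.159 17.2
tin -0.0027 0.2009 18.3
tin 0.0058 0.0587 19.4
tin -0.0048 0.0905 17.2
```

```bash
cat > prof.py <<'E'
from h import *
import pickle
def prof(f,y,z,lo=-40,hi=40,n=321,axis='x'):
    t=np.linspace(lo,hi,n); P=[p(f,list(S+(a*.001*ex+y*e if axis=='x' else y*ex+a*.001*e))+[z]) for a in t]
    m=np.array(P,np.float32).reshape(1,-1,2)
    g=cv2.cvtColor(f['img'],cv2.COLOR_RGB2GRAY)
    v=cv2.remap(g,m[...,0],m[...,1],cv2.INTER_LINEAR)[0].astype(float)
    d=np.gradient(cv2.GaussianBlur(v[None],(0,0),2)[0],t)
    k=[i for i in range(2,n-2) if abs(d[i])>10 and abs(d[i])==abs(d[max(0,i-4):i+5]).max()]
    return [(round(t[i],1),int(d[i])) for i in k]
E
python3 - <<'E'
from prof import *
for n in('w6','w12'):
    f=pickle.load(open(n+'.pkl','rb')); c=-f['R'].T@f['t']; print(n,'cam',((c[:2]-S)@ex).round(3),((c[:2]-S)@e).round(3),c[2].round(3))
    for y,z in((-.003,.067),(-.006,.077),(.016,.044),(-.016,.044),(-.05,.018),(-.05,.004)): print(y,z,prof(f,y,z))
E
```

```text
w6 cam -0.001 0.083 0.412
-0.003 0.067 [(np.float64(-28.2), -47), (np.float64(-18.5), 34), (np.float64(16.5), -37), (np.float64(25.8), 49)]
-0.006 0.077 [(np.float64(-20.0), -22), (np.float64(-16.8), 12), (np.float64(14.8), -10), (np.float64(17.5), 28), (np.float64(39.2), -17)]
0.016 0.044 [(np.float64(-19.8), -26), (np.float64(18.8), 27)]
-0.016 0.044 [(np.float64(-21.5), -25), (np.float64(19.0), 29)]
-0.05 0.018 []
-0.05 0.004 []
w12 cam 0.007 0.012 0.412
-0.003 0.067 [(np.float64(-20.8), -60), (np.float64(-14.2), 39), (np.float64(20.5), -41), (np.float64(29.8), 55)]
-0.006 0.077 [(np.float64(-39.2), 35), (np.float64(-20.0), -60), (np.float64(-13.8), 40), (np.float64(20.2), -42), (np.float64(29.2), 56)]
0.016 0.044 [(np.float64(-20.0), -10), (np.float64(-14.5), 10), (np.float64(18.5), -10), (np.float64(28.5), -10), (np.float64(38.8), 26)]
-0.016 0.044 [(np.float64(-22.2), -20), (np.float64(-14.5), 14), (np.float64(23.5), 23)]
-0.05 0.018 []
-0.05 0.004 []
```

The near button is pressed in about 3 mm: it protrudes 6.6 mm, against 9.7 mm before. That is too close to the 3.5 mm limit, so I'll grip it lightly and pull it out.

```bash
python3 - <<'E'
from prof import *
f=pickle.load(open('w12.pkl','rb'))
print('tower y',prof(f,.003,.077,axis='y')); 
for x in(-.019,-.017,.025): print('btn',x,prof(f,x,.067,axis='y'))
f6=pickle.load(open('w6.pkl','rb')); print('before btn',prof(f6,-.023,.067,axis='y'),prof(f6,.021,.067,axis='y'))
b=S+(-.0295)*ex+(-.004)*e
for z in(.12,.017): print(tool(list(b)+[z]))
E
```

```text
tower y [(np.float64(-27.0), -26), (np.float64(-20.0), -11), (np.float64(-14.5), 24), (np.float64(7.5), -16), (np.float64(10.0), 16), (np.float64(17.2), 14), (np.float64(31.2), -28), (np.float64(35.2), 43)]
btn -0.019 [(np.float64(-18.5), -18), (np.float64(-10.8), -31), (np.float64(3.5), 53), (np.float64(14.2), -25), (np.float64(17.0), 20)]
btn -0.017 [(np.float64(-27.5), -11), (np.float64(-19.5), -11), (np.float64(-11.0), -24), (np.float64(4.2), 42), (np.float64(9.5), -10), (np.float64(13.2), -11), (np.float64(16.8), 30)]
btn 0.025 [(np.float64(-9.5), -61), (np.float64(4.8), 63), (np.float64(14.5), -26), (np.float64(17.8), 22)]
before btn [(np.float64(-32.5), 50), (np.float64(-7.0), -51), (np.float64(9.8), 62), (np.float64(26.0), -29), (np.float64(29.0), 32)] [(np.float64(-32.5), 49), (np.float64(-6.8), -58), (np.float64(9.5), 61), (np.float64(26.2), -27), (np.float64(29.0), 28)]
[ 45.8  16.2 119.6]
[ 46.   16.2 222.6]
```

```bash
python3 -m inch '[[34,10,16,50,0,0,0],[34,20,16,110,0,0,0],[34,30,16,160,0,0,0],[32,36,16,200,0,0,0],[32,38,16,222,0,0,0],[32,46,16,222,0,0,0],[32,46,16,222,0,0,0]]'
python3 -m inch '[[15,0,0,0,0,0,0],[5,0,0,0,0,0,0],[5,0,0,0,0,0,0],[5,0,0,0,0,0,0]]'
```

```text
time_s: 53.62
tcp_pos: [0.526, -0.0368, 0.0195]
ee_rot: [[0.988, 0.152, 0.001], [0.152, -0.988, 0.0], [0.001, 0.0, -1.0]]
ft_force: [0.7, 0.1, 0.5]
gripper_width: 0.373
grasp_force: 0.0
time_s: 54.12
tcp_pos: [0.5252, -0.0369, 0.0191]
ee_rot: [[0.988, 0.152, -0.0], [0.152, -0.988, 0.0], [-0.0, -0.0, -1.0]]
ft_force: [-2.7, 1.1, 5.6]
gripper_width: 0.144
grasp_force: 58.9
```

```bash
(python3 -m inch '[[5,-2,0,0,0,0,0],[5,-3,0,0,0,0,0],[5,-3,0,0,0,0,0]]'; python3 -m inch '[[5,-1.5,0,0,0,0,0],[5,-2,0,0,0,0,0],[5,-2,0,0,0,0,0]]')|egrep 'tcp|ft|wid'
```

```text
tcp_pos: [0.523, -0.0374, 0.019]
ft_force: [5.1, 2.3, -0.8]
gripper_width: 0.138
tcp_pos: [0.5218, -0.0376, 0.0189]
ft_force: [10.1, 2.3, -5.8]
gripper_width: 0.141
```

```bash
python3 -m inch '[[15,0,0,0,0,0,0],[28,0,0,0,0,0,0],[32,0,0,0,0,0,0],[32,-15,0,0,0,0,0],[32,-30,0,-20,0,0,0],[32,-40,-8,-80,0,0,0],[32,-41,-16,-140,0,0,0],[32,-41,-16,-200,0,0,0],[32,-41,-16,-222,0,0,0],[32,-41,-16,-222,0,0,0],[32,-41,-16,-222,0,0,0]]'
python3 - <<'E'
from prof import *
from wedge import wedge
f=cam('wrist'); pickle.dump(f,open('w13.pkl','wb'))
for y in(-.006,-.003,0): print(y,prof(f,y,.067))
for x in(-.021,.023): print('btn',x,prof(f,x,.067,axis='y'))
for st,W in wedge(f,.034):
    W=W-S
    if abs(W.mean(0)).max()<.15: a=W@ex; b=W@e; print('wedge',a.min(),a.max(),b.min(),b.max())
E
```

```text
time_s: 56.25
tcp_pos: [0.4771, -0.0282, 0.2401]
ee_rot: [[0.988, 0.152, -0.001], [0.152, -0.988, 0.0], [-0.001, -0.0, -1.0]]
ft_force: [0.0, 0.2, -0.4]
gripper_width: 0.373
grasp_force: 0.0
-0.006 [(np.float64(-23.5), -54), (np.float64(-17.8), 37), (np.float64(17.0), -43), (np.float64(27.2), 54)]
-0.003 [(np.float64(-23.5), -47), (np.float64(-18.0), 38), (np.float64(17.0), -43), (np.float64(27.0), 54)]
0 [(np.float64(-23.8), -45), (np.float64(-18.0), 37), (np.float64(16.8), -44), (np.float64(27.0), 55)]
btn -0.021 [(np.float64(-36.0), 11), (np.float64(-18.8), -19), (np.float64(-10.8), -34), (np.float64(3.5), 58), (np.float64(13.2), -20), (np.float64(16.8), 20)]
btn 0.023 [(np.float64(-36.2), 14), (np.float64(-9.2), -55), (np.float64(4.8), 61), (np.float64(15.0), -29), (np.float64(18.0), 24)]
wedge -0.05332176916835656 0.04588887346318741 0.016074770057139486 0.040450949536710704
```

```bash
python3 -m inch '[[34,10,16,50,0,0,0],[34,20,16,110,0,0,0],[34,30,16,160,0,0,0],[32,36,16,200,0,0,0],[32,38,16,222,0,0,0],[32,45.5,16,222,0,0,0],[32,45.5,16,222,0,0,0],[15,45.5,16,222,0,0,0],[5,45.5,16,222,0,0,0],[5,45.5,16,222,0,0,0],[5,45.5,16,222,0,0,0]]'
(python3 -m inch '[[5,-2,0,0,0,0,0],[5,-4,0,0,0,0,0],[5,-4,0,0,0,0,0]]'; python3 -m inch '[[5,-2,0,0,0,0,0],[5,-3,0,0,0,0,0],[5,-3,0,0,0,0,0]]')|egrep 'tcp|ft|wid'
```

```text
time_s: 57.68
tcp_pos: [0.5251, -0.0369, 0.0196]
ee_rot: [[0.988, 0.152, 0.001], [0.152, -0.988, 0.0], [0.001, -0.0, -1.0]]
ft_force: [-0.5, 1.8, 8.1]
gripper_width: 0.145
grasp_force: 58.8
tcp_pos: [0.5232, -0.0372, 0.0195]
ft_force: [12.8, 3.3, -3.2]
gripper_width: 0.145
tcp_pos: [0.5185, -0.0373, 0.0194]
ft_force: [0.9, 6.6, 4.4]
gripper_width: 0.151
```

```bash
python3 -m inch '[[15,0,0,0,0,0,0],[28,0,0,0,0,0,0],[32,0,0,0,0,0,0],[32,-15,0,0,0,0,0],[32,-28,0,-20,0,0,0],[32,-35,-8,-80,0,0,0],[32,-38.5,-16,-140,0,0,0],[32,-38.5,-16,-200,0,0,0],[32,-38.5,-16,-222,0,0,0],[32,-38.5,-16,-222,0,0,0],[32,-38.5,-16,-222,0,0,0]]'
cat > chk.py <<'E'
from prof import *
from wedge import wedge
import sys
f=cam('wrist'); pickle.dump(f,open(sys.argv[1],'wb'))
for y in(-.006,-.003,0): print(y,[(float(a),b) for a,b in prof(f,y,.067)])
for x in(-.021,.023): print('btn',x,[(float(a),b) for a,b in prof(f,x,.067,axis='y') if abs(a+3)<10])
for st,W in wedge(f,.034):
    W=W-S
    if abs(W.mean(0)).max()<.15: a=W@ex; b=W@e; print('wedge',a.min(),a.max(),b.min(),b.max())
E
python3 chk.py w14.pkl
```

```text
time_s: 59.8
tcp_pos: [0.4771, -0.0283, 0.2401]
ee_rot: [[0.988, 0.152, -0.001], [0.152, -0.988, 0.0], [-0.001, -0.0, -1.0]]
ft_force: [-0.8, 0.1, -0.0]
gripper_width: 0.377
grasp_force: 0.0
-0.006 [(-29.5, -51), (-21.0, 36), (14.0, -43), (23.8, 65)]
-0.003 [(-29.5, -50), (-21.0, 35), (14.0, -43), (24.0, 65)]
0 [(-29.8, -50), (-21.0, 35), (13.8, -42), (24.0, 65)]
btn -0.021 [(-9.5, -13), (5.2, 34)]
btn 0.023 [(-8.5, -49), (4.2, 46)]
wedge -0.05450969872669574 0.042854629492102884 0.017301422443833495 0.04174194640394199
```

The near button is out again: the faces are 53.6 mm apart. The wedge came back about 2 mm, so I'll re-jam it by pushing its tail end with shut fingers, well away from the button.

```bash
python3 -m inch '[[10,-10,-10,50,0,0,0],[0,-12,-17.6,110,0,0,0],[0,-12,-17.6,170,0,0,0],[0,-12,-17.6,220,0,0,0],[0,-12,-17.6,247,0,0,0],[0,-12,-17.6,247,0,0,0],[0,-4,-17.6,247,0,0,0],[0,4,-17.6,247,0,0,0],[0,6,-17.6,247,0,0,0],[0,6,-17.6,247,0,0,0]]'
(python3 -m inch '[[0,2,0,0,0,0,0],[0,4,0,0,0,0,0],[0,4,0,0,0,0,0]]'; python3 -m inch '[[0,1,0,0,0,0,0],[0,3,0,0,0,0,0],[0,3,0,0,0,0,0]]')|egrep 'tcp|ft'
```

```text
time_s: 61.1
tcp_pos: [0.4809, -0.0098, -0.0058]
ee_rot: [[0.988, 0.152, 0.0], [0.152, -0.988, 0.0], [0.0, -0.0, -1.0]]
ft_force: [-0.4, -0.4, 0.1]
gripper_width: -0.001
grasp_force: 0.0
tcp_pos: [0.4847, -0.0093, -0.0061]
ft_force: [0.6, 0.1, -0.0]
tcp_pos: [0.486, -0.009, -0.0063]
ft_force: [-8.7, -2.0, 3.6]
```

```bash
(python3 -m inch '[[0,1,0,0,0,0,0],[0,3,0,0,0,0,0],[0,3,0,0,0,0,0]]'; python3 -m inch '[[0,1,0,0,0,0,0],[0,3,0,0,0,0,0],[0,3,0,0,0,0,0]]')|egrep 'tcp|ft'
```

```text
tcp_pos: [0.4874, -0.0089, -0.0064]
ft_force: [-14.8, -4.2, 6.1]
tcp_pos: [0.489, -0.0087, -0.0066]
ft_force: [-22.8, -4.9, 9.1]
```

```bash
python3 -m inch '[[0,1,0,0,0,0,0],[0,3,0,0,0,0,0],[0,3,0,0,0,0,0]]'|egrep 'tcp|ft'
python3 -m inch '[[0,-8,0,0,0,0,0],[0,-25,0,0,0,0,0],[0,-30,0,-50,0,0,0],[0,-20,6,-110,0,0,0],[0,-12,14,-170,0,0,0],[0,-12,18,-220,0,0,0],[0,-12,18,-247,0,0,0],[0,-12,18,-247,0,0,0],[0,-12,18,-247,0,0,0]]'|egrep 'tcp|ft|time'
python3 chk.py w15.pkl
python3 - <<'E'
from prof import *
for n in('w13','w15'):
    f=pickle.load(open(n+'.pkl','rb'));im=f['img']
    c=cv2.HoughCircles(cv2.medianBlur(cv2.cvtColor(im,cv2.COLOR_RGB2GRAY),3),cv2.HOUGH_GRADIENT,1,25,param1=120,param2=12,minRadius=14,maxRadius=19)
    for x,y,r in c[0]:
        X=w(f,x,y,.05)[:2]-S; a,b=X@ex,X@e
        if abs(a)<.03 and 0<b<.25: print(n,'tin',a.round(4),b.round(4),r)
E
```

```text
tcp_pos: [0.4913, -0.0084, -0.0066]
ft_force: [-25.2, -6.4, 10.0]
time_s: 64.1
tcp_pos: [0.4872, -0.027, 0.2402]
ft_force: [0.2, -0.1, -0.4]
-0.006 [(-39.2, 42), (-25.0, -53), (-16.8, 35), (18.0, -40), (28.2, 56)]
-0.003 [(-39.2, 41), (-25.0, -53), (-16.8, 36), (18.0, -40), (28.2, 56)]
0 [(-39.2, 41), (-25.0, -51), (-16.8, 36), (18.0, -40), (28.2, 55)]
btn -0.021 [(-11.8, -36), (2.8, 60)]
btn 0.023 [(-11.8, -37), (3.0, 64)]
wedge -0.04909678799526219 0.05012160147883643 0.016885108341394874 0.040729694178836345
w13 tin -0.0033 0.1272 17.2
w13 tin -0.0001 0.1626 17.2
w13 tin -0.0044 0.0903 17.2
w13 tin -0.0022 0.202 18.3
w13 tin 0.0052 0.053 18.3
w15 tin -0.0016 0.1279 15.8
w15 tin 0.0027 0.1611 15.0
w15 tin 0.0016 0.1995 16.1
w15 tin 0.0081 0.0575 17.1
```

```bash
python3 - <<'E'
from prof import *
f=pickle.load(open('w15.pkl','rb'))
for y in(.048,.052,.056,.060,.088,.092,.128,.163,.2): print(y,[(float(a),b) for a,b in prof(f,y,.050,-30,32)])
for x in(0,.004): print('y',x,[(float(a),b) for a,b in prof(f,x,.050,25,225,600,axis='y')])
im=f['img']; g=cv2.cvtColor(im,cv2.COLOR_RGB2GRAY)
# ortho map of last tins, print white-lid mask fit
t=np.arange(-35,36,.5); u=np.arange(25,115,.5)
M=np.array([[p(f,list(S+a*.001*ex+b*.001*e)+[.05]) for a in t] for b in u],np.float32)
o=cv2.remap(g,M[...,0],M[...,1],cv2.INTER_LINEAR); np.save('o.npy',o)
c=cv2.HoughCircles(cv2.GaussianBlur(o,(0,0),1.5),cv2.HOUGH_GRADIENT,1,50,param1=60,param2=12,minRadius=32,maxRadius=38); print([( -35+x*.5,25+y*.5,r*.5) for x,y,r in c[0][:6]])
for r in range(0,110,5): print(int(25+r*.5),' '.join('%3d'%v for v in o[r,8:136:5]))
E
```

```text
0.048 [(-18.2, -13), (-12.4, -34), (-9.1, 41)]
0.052 [(-18.2, -13), (-12.6, -18), (-10.2, 25)]
0.056 [(-18.2, -14), (-13.1, -11), (-10.6, 19)]
0.06 [(-15.1, -25), (-10.6, 31)]
0.088 [(13.4, -14), (18.6, -15), (20.8, 22)]
0.092 [(18.6, -10), (21.0, 17)]
0.128 [(15.1, -20), (16.9, 14), (21.0, 14)]
0.163 [(-17.2, -31), (-14.7, 31)]
0.2 [(-26.5, -31), (-17.2, 40), (18.6, -48), (29.5, 33)]
y 0 [(34.3, -22), (39.7, 34), (220.7, -55)]
y 0.004 [(34.7, -25), (38.4, 39), (106.5, -31), (109.8, 31), (142.5, -16), (144.9, 18), (178.9, -10), (220.7, -56)]
[(np.float32(7.75), np.float32(56.75), np.float32(18.7)), (np.float32(-3.25), np.float32(90.25), np.float32(18.15))]
25 236 236 236 237 237 237 236 235 235 235 234 234 235 236 236 236 235 236 235 233 231 230 233 234 234 234
27 235 235 235 236 236 237 236 237 237 237 237 237 237 240 237 234 233 233 233 233 233 233 233 233 233 232
30 234 234 234 235 235 235 235 236 236 236 235 234 233 232 231 231 232 232 232 232 232 232 235 237 231 230
32 234 234 234 234 235 235 235 233 231 229 230 229 220 219 216 221 220 220 218 209 208 237 245 245 236 232
35 232 
[... 1218 characters left out ...]
35 245 246 246 246 246 246 246 241 240 245 245 246 237 231
65 233 233 237 246 246 232 169 151 153 215 244 242 241 245 246 246 246 246 242 239 245 244 246 246 238 231
67 233 233 235 246 246 229 167 151 150 171 233 246 243 237 239 242 242 238 238 245 242 242 246 246 238 230
70 234 233 234 245 244 211 162 147 133 120 162 229 244 244 243 242 242 244 245 242 223 239 246 246 235 231
72 233 233 237 245 226 175 156 134 126 150 181 208 227 237 242 243 242 236 238 235 227 240 246 246 235 230
75 234 234 237 245 228 162 140 162 223 239 243 244 244 243 235 191 150 149 218 232 217 238 246 246 235 231
77 233 233 236 245 232 165 193 238 245 243 237 236 240 244 245 238 186 127 187 230 210 237 246 246 235 230
```

```bash
python3 -c "
from bench import *
print(sign_off())"
```

```text
the job is handed in; nothing more can be done
None
```

I handed the job in after about 64 s of robot time; by my last camera measurements the stop is locked at slot 5, all five tins stand in the row and the wedge is jammed with its tip about 49 mm past the channel's middle, though the last tin leans slightly (about 0.06 rad) and I don't have the judge's verdict.

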